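# Lock the oak block under the hold-down with the T-key

## Robot

A 6-joint arm with a two-finger parallel gripper is mounted at the origin on the work surface; the furniture and walls round the work are solid. World frame = base frame: x ahead of the robot, y to its left, z up, the work surface at z = 0. Lengths are in m, angles in rad, forces in N, time in s.
With the tool pointing down it reaches from about 0.3 to 0.775 m from the base axis. Payload 14.6 kg.
Tool frame: the origin (TCP) lies at the very end of the fingers, on their centre line; the grasp point (between the pads) lies 19 mm behind it; z points along the fingers, y is the direction in which the jaws open and shut (so a half turn about z gives the same grasp; the last joint's range is limited). The gripper opens to 94 mm and grips with 3 to 60 N. Pads are 16 mm wide; open, the fingers measure 119 mm over their backs; the gripper's body (75 mm by 177 mm) begins 78 mm behind the grasp point.
Start: joints at [1.188, 0.3, 1.521, -0, 1.321, -0.067], TCP at [0.171, 0.523, 0.205] pointing down, gripper open.
Joint ranges: [-3.03, 3.03], [-0.79, 2.21], [0.23, 2.52], [-1.04, 4.18], [0, 3.07], [-2.55, 2.55]. Speed limits (rad/s): [2.22, 2.22, 2.57, 3.14, 3.14, 3.14].

## Interface

Orientations are given as [roll, pitch, yaw] about the fixed x, y, z axes, in that order (R = Rz(yaw) Ry(pitch) Rx(roll)).
In Python, from station import ctrl, vision, ticket gives the robot as it stands.
- The arm moves only by the tool step_arm, never from a script. Its argument "steps" is a list of rows, each an object of numbers: "x", "y", "z": the shift along the tool's x, y, z in m; "ax", "ay", "az": the turn, a rotation vector about the tool's x, y, z in degrees; "claw": the finger opening in m, from 0 to 0.094. A call has 1 to 5 rows; each row shifts and turns the pose as measured when the row begins, along the tool's axes as they then stand; what a row does not reach is not made up. A row lasts 1/12 s, in which the tool goes at most 41.7 mm and 7.16 degrees, less where a joint would pass 70% of its speed; a pose out of reach is approached as far as the arm can. A call with a gripper value outside its range is refused whole. The fingers move at their own pace and stop on an object; "grip_force" is the grip in N (left out, the last holds). Time passes only in rows, so rows that do not move let the fingers close. It gives the time, the measured TCP pose, the force and the opening at its end, in the units of the state.
- ctrl.get_obs(): the state, without advancing time (a new reading comes with each control period).
- vision.camera(name): name is "side" or "top" or "wrist"; returns (picture, depth): 384x512x3 uint8, red, green, blue; 384x512 float32, m along the optical axis (not along the pixel's ray), 0 where there is no reading.
- vision.camera_params(name): a dict with "fov_y" (degrees; the focal length in pixels is half the picture's height over the tangent of half this angle, whatever the lens; pixels are square), "cx", "cy" (the principal point, pixels), "origin" and "attitude" of the camera in the world; the wrist camera has in their place "mount" (4x4, takes a point from camera to tool coordinates, whose origin is the TCP and whose axes are the flange's). Camera axes: x right, y up, looking along -z (the intrinsics and any distortion apply to the point x, -y, -z); pixel columns grow to the right and rows downward; lengths in m; the calibration is good to about 2 mm. A picture is of the moment at which its call begins: read the wrist's pose just before it. camera_params takes no time and is no camera call.
- ticket.hand_in(): hands the job in, once; it reports no verdict.
The state is a dict: "time_s": time; "qpos": joint angles; "joint_vel": joint speeds; "tau": joint torques, N m; "ee_pos": TCP position; "eef_rot": TCP orientation; "force": force on the tool from outside, world axes, zero at the start; "moment": the same for the moment, N m; "grip_width": finger opening in m.
Only numpy, scipy, OpenCV 4.12 (cv2) and the standard library are available. Lean on these libraries where they do the work, as an engineer would, in place of code of your own. Each camera call takes 0.05 s, during which the arm holds its last target.

## Task

Lift the lid of the green key case over past its balance point so that it stays open, and take out the orange T-handled key. Fit the key down over the square brass stud inside the grey guard ring and turn it clockwise until the yellow hold-down lies straight across the oak block; turn the hold-down with the key alone, never touching the fixture with the gripper. Then stand the key back upright in its seat in the case, leaving the lid open and the oak block and the other things on the bench where they are.

Things in the scene. Friction and masses are not known exactly. Their poses are not given: they have to be found in the camera images.
- lid_handle (a point): Centre of the black round bar handle on top of the lid of the green key case (bar 10 mm thick, 70 mm long along the case's y, clear 23 mm above the lid; shut, the bar's centre is 121 mm above the bench and 15 mm behind the lid's front edge). The point turns with the lid. The case, fixed to the bench, is 130 (x) x 120 (y) x 93 mm shut; base 45 mm high, lid 48 mm deep.
- lid_hinge (a point): Middle of the lid's hinge line, on the far (+x of the case) rim of the case's base, 45 mm above the bench; fixed to the case, axes as the case: x from front to hinge, y along the hinge line, z up. The closed handle's centre lies at (-115, 0, +76) mm from it.
- case_lid (a joint): Lid angle, rad: 0 shut, 1.9 fully open at its stop, leaning back. Loose hinge: it falls shut below about 1.1 and falls open beyond about 1.15. Lid 150 g.
- case_seat (a point): Centre of the floor of the key's seat, a square pocket 30 x 30 mm and 18 mm deep in the black insert of the case, in the middle of the case; the floor is 5 mm above the bench. Axes as the case. The rim of the case's base is 40 mm above this point.
- key_mid (a point): The T-key's axis, half-way up (40 mm above its foot). Key 80 mm high, 120 g, standing upright in the seat at first: steel socket 24 x 24 x 27 mm at the foot with a square hole 16 x 16 mm, 21 mm deep, open downward; shank 10 mm thick; orange handle 14 (x) x 80 (y) x 24 (z) mm, its centre 28 mm above this point. z up the shank, y along the handle; the hole's sides lie along x and y.
- key_foot (a point): Centre of the lower end of the key's socket; axes as the key.
- fixture: Aluminium drilling fixture, fixed, base plate 160 (x) x 190 (y) x 10 mm; origin at the centre of its underside on the bench. The turning hold-down's upright axis is at x = -35 mm, y = 0. The grey guard ring round the stud is 42 mm wide inside, 52 mm outside, with its top 86 mm above the bench.
- stud_top (a point): Tip of the square brass stud on the hold-down's axis, 76 mm above the bench, 10 mm below the top of the guard ring. Stud 14 x 14 mm square, 14 mm high plus a 4 mm cone on top; its shoulder, on which the fitted key's foot rests, is 18 mm below this point. Axes turn with the hold-down: y points along its yellow arm (69 mm long from the axis), the stud's sides lie along x and y; the key fits at any quarter turn, with about 0.15 rad of play either way.
- hold_down (a joint): Angle of the hold-down, rad, growing clockwise from above: 0 arm along the fixture's +y, beside the block; 1.57 arm straight across the block (along the fixture's +x); stop at 1.6. Stiff: about 0.1 N m, stays where it is left.
- block_mid (a point): Centre of the oak block, 160 x 66 x 36 mm, lying loose on the fixture between its fences, top 46 mm above the bench (arm underside 48 mm).
- tape_measure: Yellow tape measure, 39 x 80 x 62 mm, bystander; origin at the centre of its underside.
- mesh_tape: Blue roll of mesh tape, 93 x 100 x 49 mm, bystander; origin at the centre of its underside.
- marker: Red and white marker, 17 x 135 x 16 mm, bystander; origin at the centre of its underside.
There are look-alikes about, which are no part of the job. Leave any blue look-alike of the part that bears lid_handle alone.

How it is judged:
On the way, in this order (a step that is already met when the one before it is completed fails the run):
1. the lid stands open past its balance point (value of joint case_lid above 1.5 rad), for 0.2 s.
2. the key is lifted clear of the case (z of key_foot in the frame of case_seat above 0.045 m), for 0.1 s.
3. the key is fitted over the stud (horizontal distance between key_foot and stud_top below 0.004 m and z of key_foot in the frame of stud_top below -0.012 m), for 0.1 s.
4. the hold-down is turned across the block with the key on the stud (value of joint hold_down above 1.35 rad and horizontal distance between key_foot and stud_top below 0.005 m and z of key_foot in the frame of stud_top below -0.01 m), for 0.1 s.
At the end, for the whole second after the job is handed in: The lid is open (joint above 1.5 rad), the hold-down is across the block (joint above 1.35 rad), the key stands upright (within 0.15 rad) on the floor of its seat (foot within 8 mm sideways and 6 mm in height of the seat's floor centre), and the oak block is within 15 mm of where it started (value of joint case_lid above 1.5 rad and value of joint hold_down above 1.35 rad and horizontal distance between key_foot and case_seat below 0.008 m and z of key_foot in the frame of case_seat below 0.006 m and angle between key_mid's own z axis and vertical below 0.15 rad and distance of block_mid from where it was at the start of the episode below 0.015 m); the robot touches nothing.
It fails at once if the gripper or arm touches the fixture or its hold-down (contact force between any of the fingers, the arm and fixture above 2 N).
It fails at once if another thing on the bench is shifted by more than 30 mm (distance of any of tape_measure, mesh_tape, marker from where it was at the start of the episode above 0.03 m).
It also fails if it takes over 64 s, if anything falls off the work surface, if the arm or the gripper's body presses on something with over 40 N, if the wrist force passes 120 N, or if a joint passes its speed limit or range.

## Working session

There is one attempt and no reset: what is moved stays moved. The work goes in short steps, Python scripts to look and compute and a tool call to move; the robot and the scene stay as the last step left them, time stands still between calls to the robot, and variables do not carry over. Pictures are saved under pics/ and viewed, and the job is handed in when it is done.

Besides the shell and the picture viewer there is one more tool, called after "Emit:" by a JSON object that holds its "op" and its "data", one argument or row to a line. step_arm: Moves the arm, as the interface text tells. Its arguments: {"type":"object","properties":{"steps":{"type":"array"},"grip_force":{"type":"number"}},"required":["steps"]}

```bash
mkdir -p pics; ls
cat > h.py <<'E'
import numpy as np, cv2
from station import ctrl, vision, ticket
from scipy.spatial.transform import Rotation as R
def save(n,f):
    im,d=vision.camera(n); cv2.imwrite(f'pics/{f}.png',im[:,:,::-1]); np.savez(f'pics/{f}.npz',im=im,d=d); return im,d
E
python3 - <<'E'
from h import *
print(ctrl.get_obs())
for n in ['side','top','wrist']:
    p=vision.camera_params(n); print(n,p)
    save(n,n+'0')
E
```

```text
pics
{'time_s': 0.0, 'qpos': array([ 1.18839229e+00,  3.00489849e-01,  1.52155303e+00,  7.23880528e-06,
        1.32069579e+00, -6.65898497e-02]), 'joint_vel': array([ 0.00040913, -0.00132282,  0.00041199, -0.00100838,  0.00062138,
       -0.00012897]), 'tau': array([ 9.66912557e-04, -5.31803298e+01, -3.52722323e+01,  7.08350586e-02,
        2.44040682e-02, -5.50211814e-05]), 'ee_pos': array([0.17072679, 0.52256767, 0.20488791]), 'eef_rot': array([-3.14044965e+00, -8.32525426e-05,  2.82577663e+00]), 'force': array([ 0.247555  ,  0.54287377, -0.38779452]), 'moment': array([ 0.05979453,  0.00681533, -0.058269  ]), 'grip_width': 0.09388956200421127}
side {'fov_y': 47.85159748327269, 'cx': 253.72219092726962, 'cy': 185.51960896226254, 'origin': array([-0.16186931, -0.80167424,  0.72199318]), 'attitude': array([ 1.01146135,  0.01251721, -0.68119123])}
top {'fov_y': 42.58235176045079, 'cx': 259.8564337987379, 'cy': 198.21708530628908, 'origin': array([0.24531493, 0.00506088, 1.26264315]), 'attitude': array([ 0.18972378, -0.01209434, -1.59620926])}
wrist {'fov_y': 65.18920431333805, 'cx': 254.61199392041436, 'cy': 194.59699898022856, 'mount': array([[ 1.61112799e-03,  9.58733459e-01,  2.84301879e-01,
         8.29443834e-02],
       [ 9.99998526e-01, -1.37601480e-03, -1.02670511e-03,
        -4.18849777e-04],
       [-5.93132947e-04,  2.84303114e-01, -9.58734263e-01,
        -1.79632898e-01],
       [ 0.00000000e+00,  0.00000000e+00,  0.00000000e+00,
         1.00000000e+00]])}
```

View pics/top0.png

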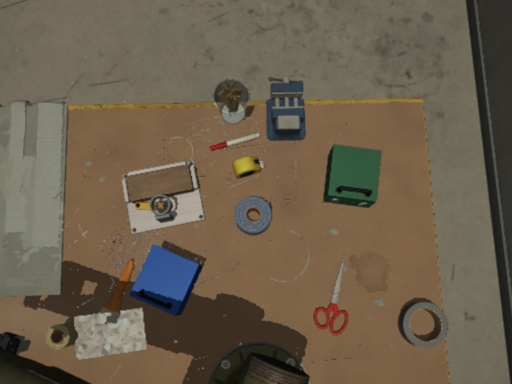

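View pics/side0.png

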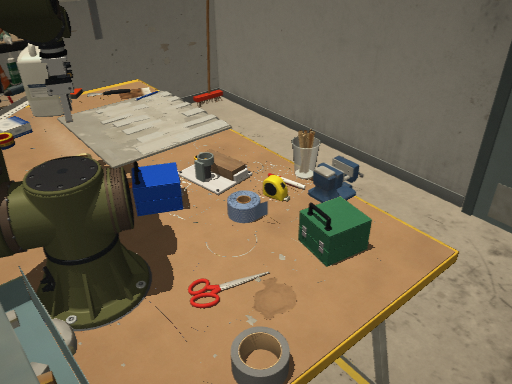

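View pics/wrist0.png

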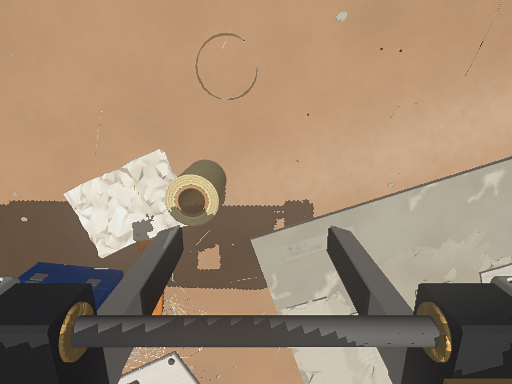

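The top view shows the green case at about (353,176) with its handle at (353,190). The fixture is at about (162,197) with the guard ring at (161,206), and the blue look-alike is at (167,279). Next I'll get metric positions.

```bash
cat >> h.py <<'E'
def campose(n,obs=None):
    p=vision.camera_params(n)
    if 'mount' in p:
        T=np.eye(4); T[:3,:3]=R.from_euler('xyz',obs['eef_rot']).as_matrix(); T[:3,3]=obs['ee_pos']
        return p,T@p['mount']
    T=np.eye(4); T[:3,:3]=R.from_euler('xyz',p['attitude']).as_matrix(); T[:3,3]=p['origin']; return p,T
def cloud(n,d,obs=None):
    p,T=campose(n,obs); f=192/np.tan(np.radians(p['fov_y']/2))
    v,u=np.mgrid[0:384,0:512]
    P=np.stack([(u-p['cx'])/f*d,-(v-p['cy'])/f*d,-d],-1)
    W=P@T[:3,:3].T+T[:3,3]; W[d==0]=np.nan; return W
def crop(im,u0,v0,u1,v1,s,f): cv2.imwrite(f'pics/{f}.png',cv2.resize(im[v0:v1,u0:u1,::-1],None,fx=s,fy=s,interpolation=cv2.INTER_CUBIC))
def load(f): z=np.load(f'pics/{f}.npz'); return z['im'],z['d']
E
python3 - <<'E'
from h import *
im,d=load('top0');W=cloud('top',d)
for u,v in [(353,170),(353,190),(300,250),(162,206),(252,215),(167,279),(240,165),(235,141),(190,215)]: print(u,v,W[v,u].round(4))
crop(im,110,150,220,240,7,'tfix'); crop(im,310,130,400,220,6,'tcase')
im,d=load('side0');W=cloud('side',d)
for u,v in [(335,215),(360,310),(210,165)]: print(u,v,W[v,u].round(4))
crop(im,170,140,260,205,8,'sfix'); crop(im,280,180,390,270,7,'scase')
E
```

```text
353 170 [ 0.5355 -0.2456  0.0893]
353 190 [ 0.4783 -0.2352  0.1237]
300 250 [ 0.3495 -0.1151  0.0061]
162 206 [0.4594 0.2246 0.0733]
252 215 [4.435e-01 5.100e-03 4.000e-04]
167 279 [0.2822 0.2074 0.0921]
240 165 [0.5615 0.0324 0.0622]
235 141 [0.6394 0.0455 0.0154]
190 215 [0.4457 0.1643 0.0099]
335 215 [ 0.5285 -0.2538  0.0957]
360 310 [ 0.4135 -0.439   0.0016]
210 165 [0.4742 0.2151 0.0549]
```

View pics/tfix.png

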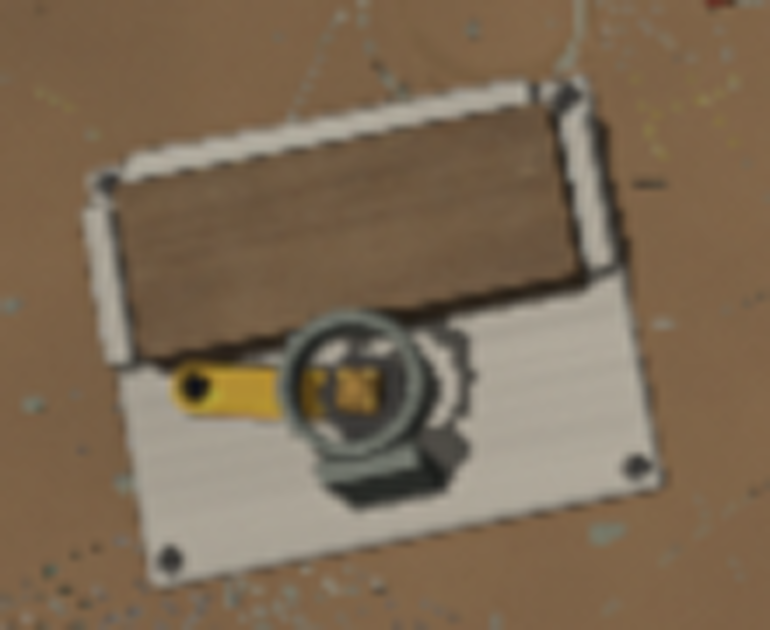

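View pics/tcase.png

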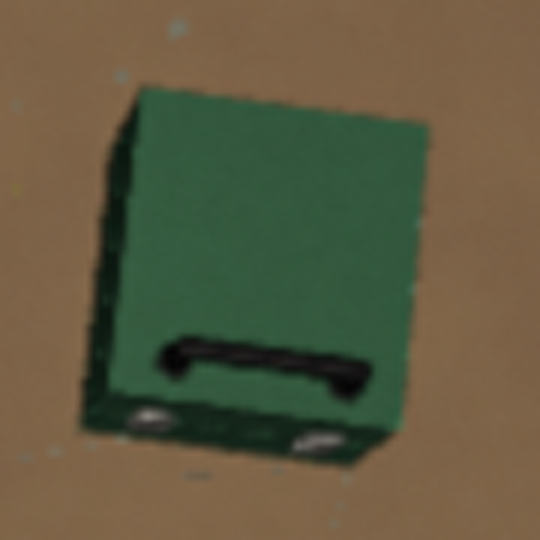

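View pics/sfix.png

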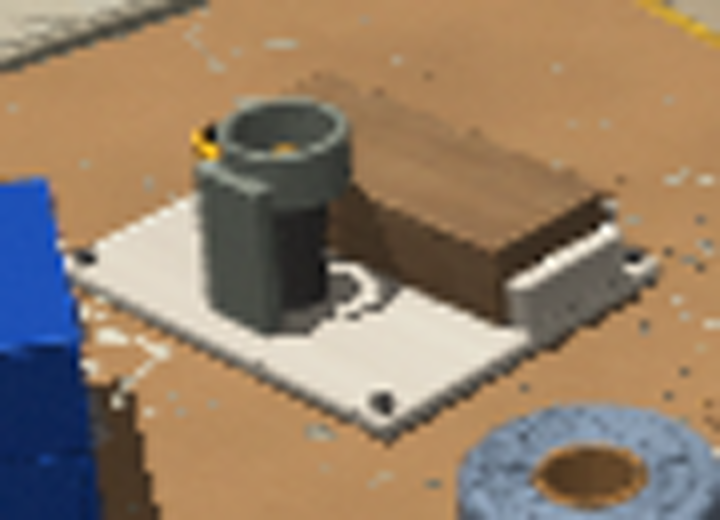

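View pics/scase.png

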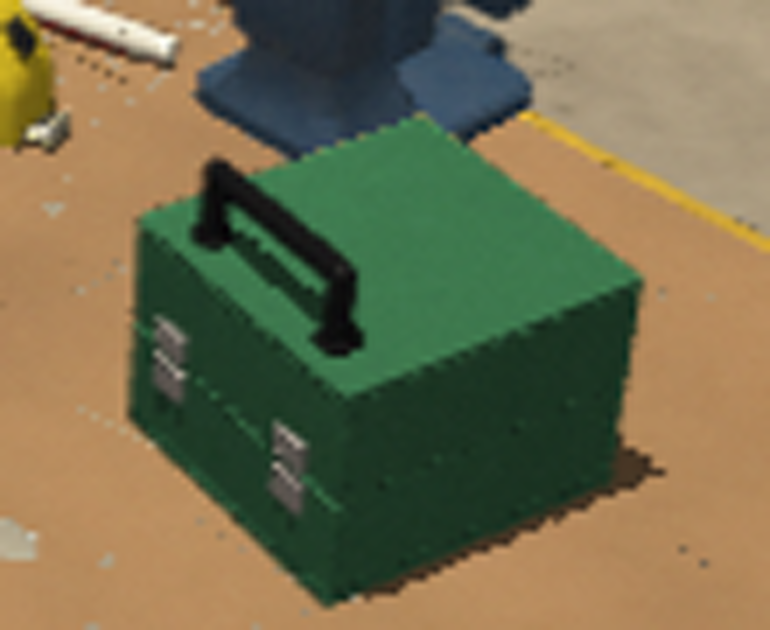

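Run:
```python
from h import *
for n in ['top','side']:
    im,d=load(n+'0');W=cloud(n,d); 
    g=(im[...,1]>im[...,0]*1.3)&(im[...,1]>im[...,2]*1.1)&(np.abs(W[...,0]-.53)<.12)&(np.abs(W[...,1]+.24)<.12)&(W[...,2]>.07)&(W[...,2]<.105)
    if n=='side': g&=im[...,1]>100
    P=W[g]; print(n,g.sum(),P[:,2].mean(),P[:,2].std())
    for it in [0]:
        print(cv2.minAreaRect((P[:,:2]*1000).astype(np.float32)))
    h=(im.max(2)<45)&(np.abs(W[...,0]-.48)<.05)&(np.abs(W[...,1]+.24)<.05)&(W[...,2]>.108)
    P=W[h];print('handle',h.sum(),P.mean(0),P[:,2].max(), cv2.minAreaRect((P[:,:2]*1000).astype(np.float32)))
    # fixture ring
    r=(np.abs(W[...,0]-.46)<.06)&(np.abs(W[...,1]-.22)<.06)&(W[...,2]>.078)&(W[...,2]<.1)
    P=W[r];print('ring',r.sum(),P[:,2].mean(),cv2.minEnclosingCircle((P[:,:2]*1000).astype(np.float32)),cv2.fitEllipse((P[:,:2]*1000).astype(np.float32)))
    # block top
    b=(np.abs(W[...,0]-.5)<.12)&(np.abs(W[...,1]-.22)<.12)&(W[...,2]>.038)&(W[...,2]<.054)&(im[...,0]<150)&(im[...,0]>im[...,2]*1.3)
    P=W[b];print('block',b.sum(),P[:,2].mean(),cv2.minAreaRect((P[:,:2]*1000).astype(np.float32)))
    for k in range(3):
        v,u=np.nonzero(r) if k==0 else np.nonzero(h) if k==1 else np.nonzero(g); print(u.min(),u.max(),v.min(),v.max())
    t=W[100:350]; print('bench z', np.nanmedian(W[250:300,210:300,2]))
```

```text
top 2451 0.09164662427139822 0.003652096197993797
((528.3151245117188, -247.489501953125), (120.17559814453125, 131.48146057128906), 80.5787582397461)
handle 131 [ 0.47925426 -0.23958862  0.12350815] 0.1294674767517543 ((479.6533508300781, -239.56593322753906), (77.56867980957031, 11.426331520080566), 81.50847625732422)
ring 148 0.08406418906931634 ((458.3763427734375, 230.49386596679688), 29.242172241210938) ((460.70684814453125, 229.26483154296875), (46.44208526611328, 49.03311538696289), 92.82589721679688)
block 1638 0.04511698280431358 ((510.346435546875, 236.3883514404297), (98.28650665283203, 160.31663513183594), 10.646527290344238)
149 170 194 218
338 371 186 194
327 380 145 202
bench z -0.000881546872619765
side 1227 0.09390243763372383 0.001177340568314908
((530.6170043945312, -250.6855926513672), (121.0266342163086, 131.5469512939453), 80.85954284667969)
handle 120 [ 0.47837804 -0.24959455  0.12216928] 0.12848929218132932 ((479.41790771484375, -244.73715209960938), (77.44297790527344, 10.626411437988281), 82.30754852294922)
ring 107 0.08344154761622505 ((459.37176513671875, 226.15391540527344), 30.18300437927246) ((463.7950134277344, 225.7475128173828), (46.768798828125, 49.94281005859375), 135.68267822265625)
block 154 0.04438935775523133 ((514.26904296875, 224.06314086914062), (82.71025848388672, 149.35647583007812), 16.99552345275879)
197 213 152 163
309 330 203 225
300 370 197 235
bench z 0.0007913145751246575
```

Emit:
{"op": "step_arm", "data": {
  "steps": [
    {"x": -0.033, "y": -0.017, "z": -0.004},
    {"x": -0.033, "y": -0.017, "z": -0.004},
    {"x": -0.033, "y": -0.017, "z": -0.004},
    {"x": -0.033, "y": -0.017, "z": -0.004},
    {"x": -0.033, "y": -0.017, "z": -0.004}
  ]
}}

```text
validation failed for argument at $.st...
```

Emit:
{"op": "step_arm", "data": {
  "steps": [
    {"x": -0.033, "y": -0.017, "z": -0.004},
    {"x": -0.033, "y": -0.017, "z": -0.004},
    {"x": -0.033, "y": -0.017, "z": -0.004},
    {"x": -0.033, "y": -0.017, "z": -0.004},
    {"x": -0.033, "y": -0.017, "z": -0.004}
  ]
}}

```text
validation failed for argument at $.st...
```

Emit:
{"op": "step_arm", "data": {
  "steps": [
    {"x": -0.033, "y": -0.017, "z": -0.004, "ax": 0, "ay": 0, "az": 0, "claw": 0.094}
  ]
}}

```text
time_s: 0.23
ee_pos: [0.1944, 0.4978, 0.2079]
eef_rot: [-3.139, -0.001, 2.83]
force: [0.9, -0.4, 0.4]
grip_width: 0.0938
```

Emit:
{"op": "step_arm", "data": {
  "steps": [
    {"x": -0.035, "y": -0.018, "z": -0.004, "ax": 0, "ay": 0, "az": 0, "claw": 0.094},
    {"x": -0.035, "y": -0.018, "z": -0.004, "ax": 0, "ay": 0, "az": 0, "claw": 0.094},
    {"x": -0.035, "y": -0.018, "z": -0.004, "ax": 0, "ay": 0, "az": 0, "claw": 0.094},
    {"x": -0.035, "y": -0.018, "z": -0.004, "ax": 0, "ay": 0, "az": 0, "claw": 0.094},
    {"x": -0.035, "y": -0.018, "z": -0.004, "ax": 0, "ay": 0, "az": 0, "claw": 0.094}
  ]
}}

```text
time_s: 0.65
ee_pos: [0.3359, 0.3531, 0.2271]
eef_rot: [-3.136, -0.002, 2.836]
force: [-0.3, 0.1, -0.0]
grip_width: 0.0939
```

Emit:
{"op": "step_arm", "data": {
  "steps": [
    {"x": -0.035, "y": -0.018, "z": -0.004, "ax": 0, "ay": 0, "az": 0, "claw": 0.094},
    {"x": -0.035, "y": -0.018, "z": -0.004, "ax": 0, "ay": 0, "az": 0, "claw": 0.094},
    {"x": -0.035, "y": -0.018, "z": -0.004, "ax": 0, "ay": 0, "az": 0, "claw": 0.094},
    {"x": -0.035, "y": -0.018, "z": -0.004, "ax": 0, "ay": 0, "az": 0, "claw": 0.094},
    {"x": 0, "y": 0, "z": 0, "ax": 0, "ay": 0, "az": 0, "claw": 0.094}
  ]
}}

```text
time_s: 1.07
ee_pos: [0.4553, 0.2313, 0.2443]
eef_rot: [-3.136, -0.001, 2.832]
force: [-0.2, 0.6, 0.1]
grip_width: 0.0939
```

Run:
```python
from h import *
import pickle
o=ctrl.get_obs(); print(o['ee_pos'],o['eef_rot'],np.abs(o['joint_vel']).max())
pickle.dump(o,open('pics/w1.pkl','wb'))
im,d=save('wrist','w1'); cv2.imwrite('pics/w1b.png',cv2.resize(im[:,:,::-1],(768,576)))
W=cloud('wrist',d,o)
for k in np.s_[:]and[(0.086,'ring')]:
  r=(W[...,2]>.078)&(W[...,2]<.095)&(np.abs(W[...,0]-.46)<.06)&(np.abs(W[...,1]-.22)<.06)
  v,u=np.nonzero(r);print(r.sum(),u.min(),u.max(),v.min(),v.max(),W[r].mean(0))
```

```text
[0.45526562 0.23129345 0.24430742] [-3.13610560e+00 -1.10264501e-03  2.83230717e+00] 0.0668140137521269
621 234 277 163 208 [0.4628345  0.22914175 0.08527145]
```

View pics/w1b.png

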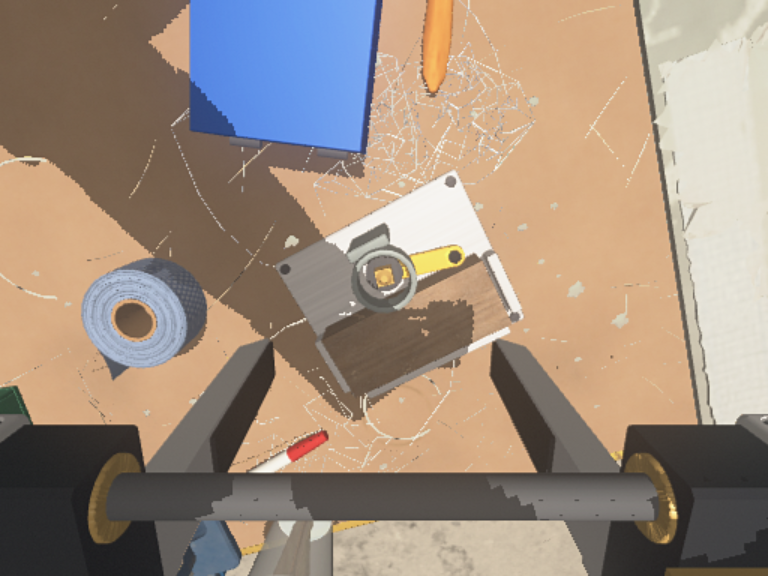

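Run:
```python
from h import *
im,d=load('w1'); crop(im,180,110,350,270,4.5,'w1c')
```

```text
(no output)
```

View pics/w1c.png

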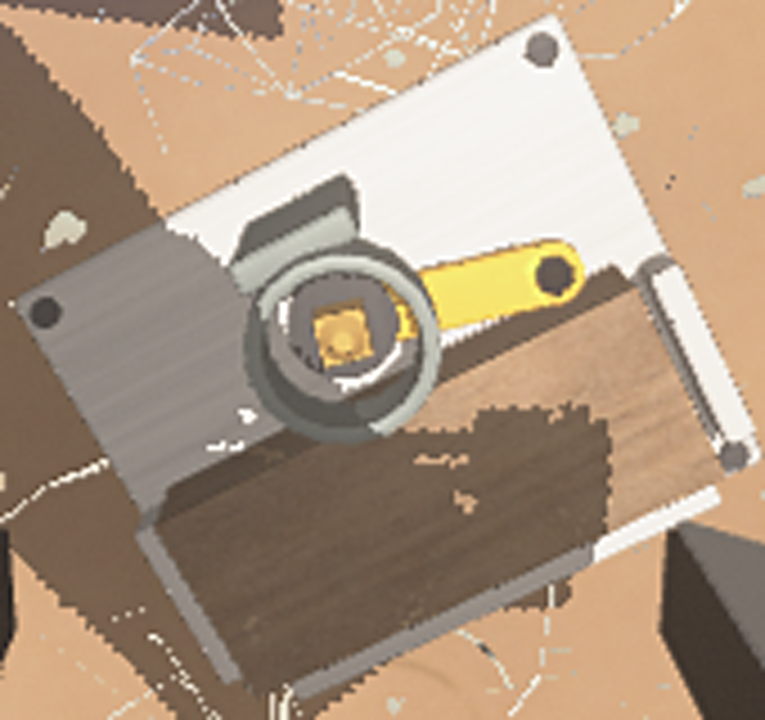

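```bash
cat >> h.py <<'E'
def ray(n,u,v,z,obs=None):
    p,T=campose(n,obs); f=192/np.tan(np.radians(p['fov_y']/2))
    r=T[:3,:3]@np.array([(u-p['cx'])/f,-(v-p['cy'])/f,-1.]); return T[:3,3]+r*(z-T[2,3])/r[2]
E
python3 - <<'E'
from h import *
import pickle
o=pickle.load(open('pics/w1.pkl','rb')); im,d=load('w1');W=cloud('wrist',d,o)
q=lambda a,b:(180+a/4.5-.4,110+b/4.5-.4)
r=(W[...,2]>.078)&(W[...,2]<.095)&(np.abs(W[...,0]-.46)<.06)&(np.abs(W[...,1]-.22)<.06)
v,u=np.nonzero(r)
P=np.array([ray('wrist',a,b,.086,o) for a,b in zip(u,v)])
print(cv2.minEnclosingCircle((P[:,:2]*1000).astype(np.float32)))
hull=cv2.convexHull((P[:,:2]*1000).astype(np.float32)); print(cv2.fitEllipse(hull))
for a,b in [(555,275),(485,295),(343,335)]:
    U,V=q(a,b); print(U,V,W[int(round(V)),int(round(U))])
hole=ray('wrist',*q(555,275),.058,o); stud=ray('wrist',*q(343,335),.076,o); print('hole',hole,'stud',stud)
dd=hole-stud; print(np.degrees(np.arctan2(dd[1],dd[0])),np.hypot(*dd[:2]))
a=ray('wrist',*q(552,15),.01,o);b=ray('wrist',*q(18,300),.01,o);dd=a-b;print('edge',a,b,np.degrees(np.arctan2(dd[1],dd[0])),np.hypot(*dd[:2]))
c=ray('wrist',*q(752,452),.01,o);dd=c-a;print('edge x',np.degrees(np.arctan2(dd[1],dd[0])),np.hypot(*dd[:2]))
# stud edges
s=[ray('wrist',*q(*k),.072,o) for k in [(315,318),(366,308),(373,357),(322,368)]]
for i in range(4):
    dd=s[(i+1)%4]-s[i];print(np.degrees(np.arctan2(dd[1],dd[0])),np.hypot(*dd[:2]))
print(np.mean(s,0))
m=(im[...,0]>150)&(im[...,2]<80)&(im[...,1]>120);v,u=np.nonzero(m&(np.arange(512)[None]<330)&(np.arange(512)[None]>260));print(np.nanmean(W[v,u],0),np.nanpercentile(W[v,u,2],[10,50,90]))
E
```

```text
((460.53924560546875, 228.23988342285156), 28.305143356323242)
((461.4436340332031, 229.06973266601562), (50.366798400878906, 55.526973724365234), 91.53893280029297)
302.93333333333334 170.7111111111111 [0.46794769 0.28903086 0.05861243]
287.3777777777778 175.15555555555554 [0.46751742 0.26883881 0.05589636]
255.82222222222222 184.04444444444445 [0.46177242 0.22991165 0.07678905]
hole [0.46772264 0.28910046 0.058     ] stud [0.4619541  0.22963078 0.076     ]
84.45965494621909 0.059748796690081075
edge [0.40372766 0.31276908 0.01      ] [0.43651671 0.13050324 0.01      ] 100.19824896514847 0.18519167616138663
edge x 9.79093312070245 0.15389629687305575
83.82462944527656 0.013921957684122457
-9.365961177458464 0.013719241266141186
-94.92614270038314 0.01413214268204531
169.86124858048046 0.0140396527968474
[0.46377964 0.22932723 0.072     ]
[0.32137885 0.31638005 0.01600105] [0.00876856 0.01017892 0.0561988 ]
```

The wrist view puts the stud at about (0.462, 0.229) with the arm pointing along 84.5°, and the fixture yaw is about 10°. Next I'll go to the case.

```bash
cat > plan.py <<'E'
import sys,json
from h import *
# plan.py x y z yaw_deg n : print rows to go from now to pose(tool down)
x,y,z,yaw,n=map(float,sys.argv[1:6]);n=int(n)
o=ctrl.get_obs();p=o['ee_pos'];r=o['eef_rot'];y0=np.degrees(r[2]);dy=(yaw-y0+180)%360-180
D=np.array([x,y,z])-p;print('D',D.round(4),'dyaw',round(dy,2),'tilt',r[:2])
for i in range(n):
    Rm=R.from_euler('xyz',[np.pi,0,y0+dy*i/n],degrees=False) if 0 else R.from_euler('zx',[y0+dy*i/n,180],degrees=True)
    # intrinsic-safe: Rz*Rx(pi)
    Rm=R.from_euler('z',y0+dy*i/n,degrees=True)*R.from_euler('x',180,degrees=True)
    print(i,(Rm.inv().apply(D/n)*1000).round(1),'az',round(-dy/n,2))
E
python3 plan.py .482 -.241 .26 80.7 13
```

```text
D [ 0.0284 -0.474   0.0161] dyaw -81.59 tilt [-3.13616442e+00 -2.09599425e-03]
0 [-13.2 -34.1  -1.2] az 6.28
1 [-16.8 -32.4  -1.2] az 6.28
2 [-20.3 -30.4  -1.2] az 6.28
3 [-23.5 -28.   -1.2] az 6.28
4 [-26.4 -25.3  -1.2] az 6.28
5 [-29.  -22.2  -1.2] az 6.28
6 [-31.2 -18.9  -1.2] az 6.28
7 [-33.1 -15.4  -1.2] az 6.28
8 [-34.6 -11.7  -1.2] az 6.28
9 [-35.7  -7.8  -1.2] az 6.28
10 [-36.3  -3.9  -1.2] az 6.28
11 [-36.5   0.1  -1.2] az 6.28
12 [-36.3   4.1  -1.2] az 6.28
```

Emit:
{"op": "step_arm", "data": {
  "steps": [
    {"x": -0.014, "y": -0.035, "z": -0.001, "ax": 0, "ay": 0, "az": 6.5, "claw": 0.094},
    {"x": -0.017, "y": -0.033, "z": -0.001, "ax": 0, "ay": 0, "az": 6.5, "claw": 0.094},
    {"x": -0.021, "y": -0.031, "z": -0.001, "ax": 0, "ay": 0, "az": 6.5, "claw": 0.094},
    {"x": -0.024, "y": -0.028, "z": -0.001, "ax": 0, "ay": 0, "az": 6.5, "claw": 0.094},
    {"x": -0.027, "y": -0.026, "z": -0.001, "ax": 0, "ay": 0, "az": 6.5, "claw": 0.094}
  ]
}}

```text
time_s: 1.53
ee_pos: [0.461, 0.048, 0.2475]
eef_rot: [-3.133, -0.002, 2.256]
force: [1.2, -0.4, 0.2]
grip_width: 0.0941
```

Emit:
{"op": "step_arm", "data": {
  "steps": [
    {"x": -0.03, "y": -0.023, "z": -0.001, "ax": 0, "ay": 0, "az": 6.5, "claw": 0.094},
    {"x": -0.032, "y": -0.019, "z": -0.001, "ax": 0, "ay": 0, "az": 6.5, "claw": 0.094},
    {"x": -0.034, "y": -0.016, "z": -0.001, "ax": 0, "ay": 0, "az": 6.5, "claw": 0.06},
    {"x": -0.035, "y": -0.012, "z": -0.001, "ax": 0, "ay": 0, "az": 6.5, "claw": 0.06},
    {"x": -0.036, "y": -0.008, "z": -0.001, "ax": 0, "ay": 0, "az": 6.5, "claw": 0.06}
  ]
}}

```text
time_s: 1.95
ee_pos: [0.4609, -0.1421, 0.2529]
eef_rot: [-3.133, 0.002, 1.665]
force: [0.6, 0.9, 0.4]
grip_width: 0.0775
```

```bash
python3 plan.py .482 -.241 .25 80.7 4
```

```text
D [ 0.0211 -0.0989 -0.0029] dyaw -14.71 tilt [-3.13316173e+00  1.84516242e-03]
0 [-25.1   2.9   0.7] az 3.68
1 [-24.9   4.5   0.7] az 3.68
2 [-24.5   6.1   0.7] az 3.68
3 [-24.1   7.7   0.7] az 3.68
```

Emit:
{"op": "step_arm", "data": {
  "steps": [
    {"x": -0.025, "y": 0.003, "z": 0.001, "ax": -0.5, "ay": 0, "az": 3.9, "claw": 0.05},
    {"x": -0.025, "y": 0.0045, "z": 0.001, "ax": 0, "ay": 0, "az": 3.8, "claw": 0.05},
    {"x": -0.0245, "y": 0.006, "z": 0.001, "ax": 0, "ay": 0, "az": 3.7, "claw": 0.05},
    {"x": -0.024, "y": 0.008, "z": 0.001, "ax": 0, "ay": 0, "az": 3.7, "claw": 0.05},
    {"x": 0, "y": 0, "z": 0, "ax": 0, "ay": 0, "az": 0, "claw": 0.05}
  ]
}}

```text
time_s: 2.37
ee_pos: [0.4809, -0.2465, 0.2478]
eef_rot: [-3.142, 0.001, 1.379]
force: [0.1, 1.4, -0.4]
grip_width: 0.0503
```

Run:
```python
from h import *
import pickle
o=ctrl.get_obs(); print(o['ee_pos'],o['eef_rot'],np.abs(o['joint_vel']).max())
pickle.dump(o,open('pics/w2.pkl','wb'))
im,d=save('wrist','w2'); cv2.imwrite('pics/w2b.png',cv2.resize(im[:,:,::-1],(768,576)))
W=cloud('wrist',d,o)
g=(im[...,1]>im[...,0]*1.3)&(im[...,1]>im[...,2]*1.1)&(W[...,2]>.085)&(W[...,2]<.1);P=W[g]
print(g.sum(),P[:,2].mean(),cv2.minAreaRect((P[:,:2]*1000).astype(np.float32)))
h=(im.max(2)<60)&(W[...,2]>.11)&(W[...,2]<.135)&(abs(W[...,0]-.48)<.04)
P=W[h];print(h.sum(),P.mean(0),cv2.minAreaRect((P[:,:2]*1000).astype(np.float32)))
```

```text
[ 0.4808936  -0.24653993  0.24778984] [-3.14155338e+00  1.27273999e-03  1.37886083e+00] 0.049454333866979894
7948 0.09335685885308966 ((530.47412109375, -249.02061462402344), (119.75894165039062, 128.2264862060547), 80.94783782958984)
382 [ 0.48444856 -0.22167183  0.12495262] ((482.96142578125, -229.1474609375), (55.70484161376953, 9.489741325378418), 80.70613098144531)
```

View pics/w2b.png

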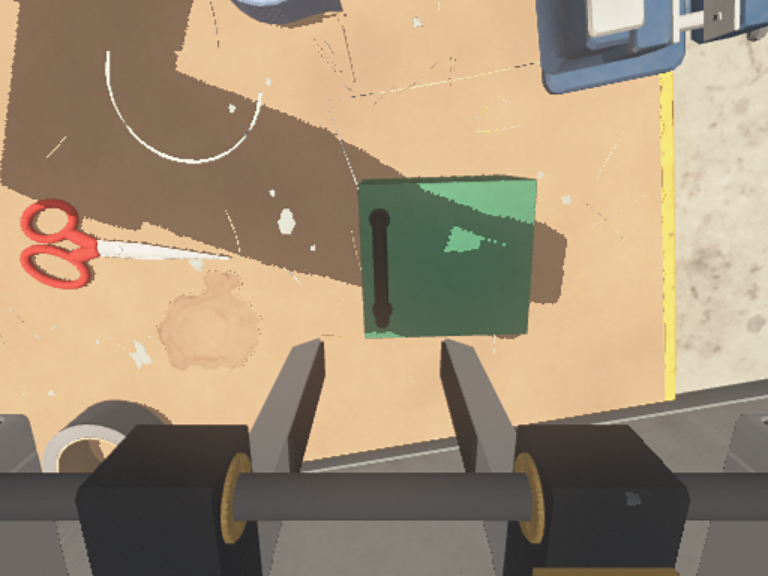

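The wrist view shows the bar handle at (380,270) in the enlarged picture, so the case centre is about (0.530, -0.249) with yaw about -9°. I'll descend onto the bar.

```bash
python3 plan.py .481 -.241 .104 81 4
```

```text
D [ 0.0003  0.0039 -0.1438] dyaw 1.79 tilt [-3.14132508e+00  7.43526784e-04]
0 [ 1.  -0.1 36. ] az -0.45
1 [ 1.  -0.1 36. ] az -0.45
2 [ 1.  -0.1 36. ] az -0.45
3 [ 1.  -0.1 36. ] az -0.45
```

Emit:
{"op": "step_arm", "data": {
  "steps": [
    {"x": 0.001, "y": 0, "z": 0.036, "ax": 0, "ay": 0, "az": -0.5, "claw": 0.05},
    {"x": 0.001, "y": 0, "z": 0.036, "ax": 0, "ay": 0, "az": -0.5, "claw": 0.05},
    {"x": 0.001, "y": 0, "z": 0.036, "ax": 0, "ay": 0, "az": -0.5, "claw": 0.05},
    {"x": 0.001, "y": 0, "z": 0.025, "ax": 0, "ay": 0, "az": -0.4, "claw": 0.05},
    {"x": 0, "y": 0, "z": 0, "ax": 0, "ay": 0, "az": 0, "claw": 0.05}
  ]
}}

```text
time_s: 2.83
ee_pos: [0.4829, -0.2341, 0.1119]
eef_rot: [3.138, 0.001, 1.428]
force: [-0.1, 0.3, -0.2]
grip_width: 0.05
```

```bash
python3 plan.py .481 -.241 .104 81 1
```

```text
D [-0.0019 -0.0069 -0.0079] dyaw -0.8 tilt [3.13768489e+00 1.22432363e-03]
0 [-7.1 -0.9  7.9] az 0.8
```

Emit:
{"op": "step_arm", "data": {
  "steps": [
    {"x": -0.007, "y": -0.001, "z": 0.008, "ax": 0.2, "ay": 0, "az": 0.8, "claw": 0.03},
    {"x": 0, "y": 0, "z": 0, "ax": 0, "ay": 0, "az": 0, "claw": 0.02},
    {"x": 0, "y": 0, "z": 0, "ax": 0, "ay": 0, "az": 0, "claw": 0.0},
    {"x": 0, "y": 0, "z": 0, "ax": 0, "ay": 0, "az": 0, "claw": 0.0},
    {"x": 0, "y": 0, "z": 0, "ax": 0, "ay": 0, "az": 0, "claw": 0.0}
  ],
  "grip_force": 10
}}

```text
time_s: 3.25
ee_pos: [0.4829, -0.2396, 0.1085]
eef_rot: [3.137, 0.003, 1.416]
force: [0.4, -0.1, -0.2]
grip_width: 0.0197
```

Emit:
{"op": "step_arm", "data": {
  "steps": [
    {"x": 0, "y": 0, "z": 0.003, "ax": 0.2, "ay": 0, "az": 0, "claw": 0.0},
    {"x": 0, "y": 0, "z": 0, "ax": 0, "ay": 0, "az": 0, "claw": 0.0},
    {"x": 0, "y": 0, "z": 0, "ax": 0, "ay": 0, "az": 0, "claw": 0.0}
  ],
  "grip_force": 10
}}

```text
time_s: 3.5
ee_pos: [0.4815, -0.2397, 0.1076]
eef_rot: [-3.14, 0.003, 1.416]
force: [5.8, 0.4, -6.3]
grip_width: 0.0095
```

Emit:
{"op": "step_arm", "data": {
  "steps": [
    {"x": 0, "y": 0.012, "z": -0.0165, "ax": 0, "ay": 0, "az": 0, "claw": 0.0},
    {"x": 0, "y": 0.015, "z": -0.0145, "ax": 0, "ay": 0, "az": 0, "claw": 0.0},
    {"x": 0, "y": 0.017, "z": -0.012, "ax": 0, "ay": 0, "az": 0, "claw": 0.0}
  ],
  "grip_force": 10
}}

```text
time_s: 3.75
ee_pos: [0.5232, -0.2464, 0.1501]
eef_rot: [-3.134, 0.003, 1.415]
force: [3.4, -2.0, -7.7]
grip_width: 0.0096
```

```bash
cat > arc.py <<'E'
from h import *
o=ctrl.get_obs();p=o['ee_pos'];a=np.radians(-9.0);b=p+[0,0,.0134]-np.array([.594,-.259,.045])
X=b[0]*np.cos(a)+b[1]*np.sin(a);Y=-b[0]*np.sin(a)+b[1]*np.cos(a)
th=np.radians(146.5)-np.arctan2(b[2],X);print('Xc',X,'Yc',Y,'Z',b[2],'r',np.hypot(X,b[2]),'theta',th,'F',o['force'].round(1),'w',o['grip_width'],o['eef_rot'])
c=np.array([X,b[2]])
for k in range(5):
    t=th+.16*(k+1);n=.1378*np.array([np.cos(2.5569-t),np.sin(2.5569-t)]);print(round(t,2),((n-c)*1000).round(1));c=n
E
python3 arc.py
```

```text
Xc -0.07186593167407196 Yc 0.001378773969414604 Z 0.11850193217175732 r 0.1385908368681788 theta 0.44095968941792574 F [ 3.4 -2.  -7.7] w 0.009551992671683003 [-3.13444935e+00  2.62291951e-03  1.41456721e+00]
0.6 [20.1  9.2]
0.76 [21.   6.6]
0.92 [21.8  3.2]
1.08 [22.  -0.3]
1.24 [21.7 -3.8]
```

Emit:
{"op": "step_arm", "data": {
  "steps": [
    {"x": 0, "y": 0.02, "z": -0.009, "ax": -0.3, "ay": 0, "az": 0, "claw": 0.0},
    {"x": 0, "y": 0.021, "z": -0.0065, "ax": 0, "ay": 0, "az": 0, "claw": 0.0},
    {"x": 0, "y": 0.022, "z": -0.003, "ax": 0, "ay": 0, "az": 0, "claw": 0.0}
  ],
  "grip_force": 10
}}

```text
time_s: 4.0
ee_pos: [0.5876, -0.2569, 0.1722]
eef_rot: [-3.141, 0.004, 1.414]
force: [-1.6, -1.4, -9.9]
grip_width: 0.0094
```

```bash
python3 arc.py
```

```text
Xc -0.006680479261916203 Yc 0.0010336392998636322 Z 0.14057115178484242 r 0.1407298032304675 theta 0.9386229285580303 F [-1.6 -1.4 -9.9] w 0.009402481652976654 [-3.14147565  0.00389718  1.41356701]
1.1 [22.2 -3.6]
1.26 [21.6 -4.2]
1.42 [20.7 -7.6]
1.58 [ 19.2 -10.8]
1.74 [ 17.2 -13.7]
```

Emit:
{"op": "step_arm", "data": {
  "steps": [
    {"x": 0, "y": 0.022, "z": 0.004, "ax": 0, "ay": 0, "az": 0, "claw": 0.0},
    {"x": 0, "y": 0.0215, "z": 0.005, "ax": 0, "ay": 0, "az": 0, "claw": 0.0},
    {"x": 0, "y": 0.0205, "z": 0.0085, "ax": 0, "ay": 0, "az": 0, "claw": 0.0}
  ],
  "grip_force": 10
}}

```text
time_s: 4.25
ee_pos: [0.6548, -0.2679, 0.1587]
eef_rot: [3.136, 0.006, 1.413]
force: [-3.5, -0.9, -3.9]
grip_width: 0.0093
```

```bash
python3 arc.py
```

```text
Xc 0.061449466387944046 Yc 0.0007059319097551114 Z 0.12711123506972832 r 0.1411853498076723 theta 1.4364155044151197 F [-3.5 -0.9 -3.9] w 0.00928096927975648 [3.13639997 0.00574174 1.41310873]
1.6 [ 17.5 -14.2]
1.76 [ 17. -14.]
1.92 [ 14.5 -16.6]
2.08 [ 11.7 -18.7]
2.24 [  8.6 -20.3]
```

Emit:
{"op": "step_arm", "data": {
  "steps": [
    {"x": 0, "y": 0.018, "z": 0.013, "ax": 0.3, "ay": 0, "az": 0, "claw": 0.0},
    {"x": 0, "y": 0.01, "z": 0.008, "ax": 0, "ay": 0, "az": 0, "claw": 0.0},
    {"x": 0, "y": 0, "z": 0, "ax": 0, "ay": 0, "az": 0, "claw": 0.016},
    {"x": 0, "y": 0, "z": 0, "ax": 0, "ay": 0, "az": 0, "claw": 0.018}
  ]
}}

```text
time_s: 4.58
ee_pos: [0.6861, -0.2727, 0.1349]
eef_rot: [-3.141, 0.006, 1.414]
force: [-0.3, 0.1, -0.5]
grip_width: 0.0173
```

```bash
python3 arc.py
python3 - <<'E'
from h import *
im,d=save('side','s1'); crop(im,270,110,400,270,4.5/1.3,'s1c')
E
```

```text
Xc 0.09309975853385627 Yc 0.0008853296022368461 Z 0.10327587043969137 r 0.13904485051284085 theta 1.719735872173315 F [-0.3  0.1 -0.5] w 0.017285561720079067 [-3.14089326  0.00593939  1.41365417]
1.88 [ 14.3 -16.9]
2.04 [ 12.4 -18.2]
2.2 [  9.3 -20. ]
2.36 [  6.  -21.2]
2.52 [  2.6 -21.9]
```

View pics/s1c.png

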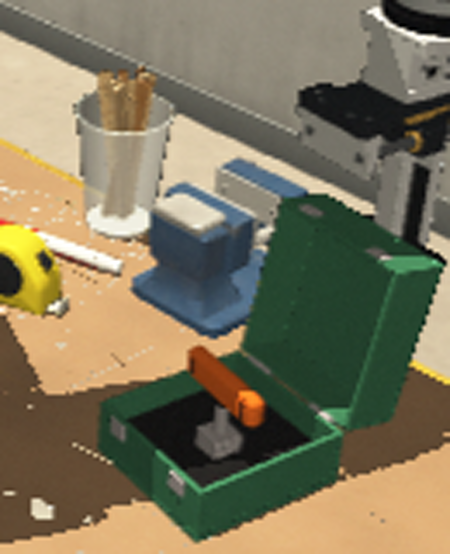

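Emit:
{"op": "step_arm", "data": {
  "steps": [
    {"x": 0, "y": 0.001, "z": -0.025, "ax": 0, "ay": 0, "az": 0, "claw": 0.02},
    {"x": 0, "y": 0.001, "z": -0.04, "ax": 0, "ay": 0, "az": 0, "claw": 0.02},
    {"x": 0, "y": 0, "z": -0.04, "ax": 0, "ay": 0, "az": 0, "claw": 0.03},
    {"x": 0, "y": -0.02, "z": -0.02, "ax": 0, "ay": 0, "az": 0, "claw": 0.04},
    {"x": 0, "y": -0.04, "z": 0, "ax": 0, "ay": 0, "az": 0, "claw": 0.05}
  ]
}}

```text
time_s: 5.05
ee_pos: [0.6299, -0.2629, 0.2651]
eef_rot: [-3.138, 0.005, 1.414]
force: [1.6, -0.4, 1.2]
grip_width: 0.0367
```

```bash
python3 plan.py .527 -.249 .26 81 3
```

```text
D [-0.1029  0.0139 -0.0051] dyaw -0.01 tilt [-3.13802244  0.00497133]
0 [ -0.8 -34.6   1.7] az 0.0
1 [ -0.8 -34.6   1.7] az 0.0
2 [ -0.8 -34.6   1.7] az 0.0
```

Emit:
{"op": "step_arm", "data": {
  "steps": [
    {"x": -0.001, "y": -0.035, "z": 0, "ax": -0.2, "ay": 0.3, "az": 0, "claw": 0.05},
    {"x": -0.001, "y": -0.036, "z": 0, "ax": 0, "ay": 0, "az": 0, "claw": 0.05},
    {"x": -0.001, "y": -0.036, "z": 0, "ax": 0, "ay": 0, "az": 0, "claw": 0.05},
    {"x": 0, "y": 0, "z": 0, "ax": 0, "ay": 0, "az": 0, "claw": 0.05}
  ]
}}

```text
time_s: 5.38
ee_pos: [0.5119, -0.2463, 0.2703]
eef_rot: [3.135, 0.002, 1.413]
force: [1.3, 0.2, 0.6]
grip_width: 0.0499
```

Run:
```python
from h import *
import pickle
o=ctrl.get_obs(); print(o['ee_pos'],o['eef_rot'],np.abs(o['joint_vel']).max())
pickle.dump(o,open('pics/w3.pkl','wb'))
im,d=save('wrist','w3'); cv2.imwrite('pics/w3b.png',cv2.resize(im[:,:,::-1],(768,576)))
W=cloud('wrist',d,o)
h=(im[...,0]>im[...,2]*2.5)&(im[...,0]>im[...,1]*1.5)&(W[...,2]>.07)&(W[...,2]<.1)&(abs(W[...,0]-.53)<.06)&(abs(W[...,1]+.25)<.06)
P=W[h];print(h.sum(),P.mean(0),cv2.minAreaRect((P[:,:2]*1000).astype(np.float32)))
v,u=np.nonzero(h);print(u.min(),u.max(),v.min(),v.max())
P=np.array([ray('wrist',a,b,.085,o) for a,b in zip(u,v)]);print(cv2.minAreaRect((P[:,:2]*1000).astype(np.float32)))
```

```text
[ 0.51194345 -0.24628819  0.27029308] [3.1345078e+00 2.1766023e-03 1.4128361e+00] 0.08737455043868346
662 [ 0.53096843 -0.2467193   0.08413312] ((531.0991821289062, -248.08837890625), (77.78341674804688, 13.911767959594727), 77.64311981201172)
262 276 141 203
((530.9105834960938, -247.03211975097656), (78.70063018798828, 13.810724258422852), 77.62843322753906)
```

View pics/w3b.png

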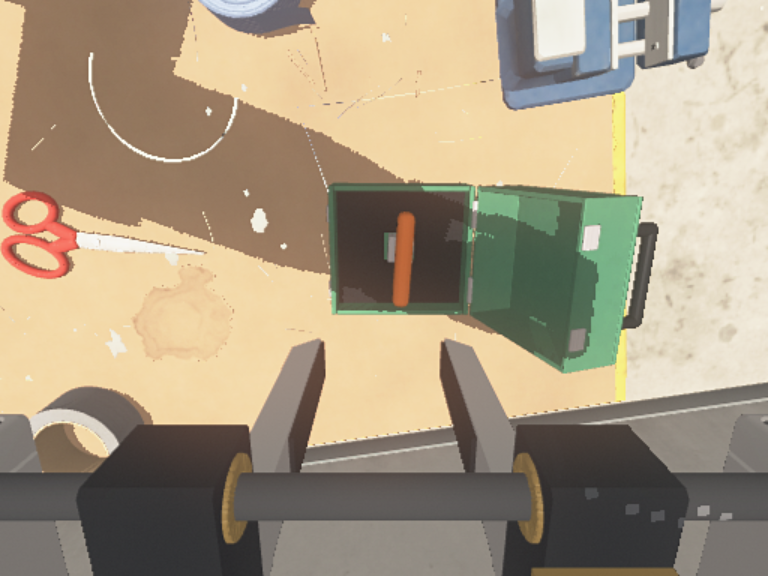

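The lid is fully open. The orange handle is centred at (403,258) in the enlarged picture, which is (0.531, -0.2475) with yaw about 78°. I'll descend to grasp it.

```bash
python3 plan.py .531 -.2475 .057 78 6
```

```text
D [ 0.0166 -0.0006 -0.2144] dyaw -2.95 tilt [3.13177651e+00 2.96062565e-03]
0 [ 0.3  2.7 35.7] az 0.49
1 [ 0.4  2.7 35.7] az 0.49
2 [ 0.4  2.7 35.7] az 0.49
3 [ 0.4  2.7 35.7] az 0.49
4 [ 0.4  2.7 35.7] az 0.49
5 [ 0.5  2.7 35.7] az 0.49
```

Emit:
{"op": "step_arm", "data": {
  "steps": [
    {"x": 0, "y": 0.004, "z": 0.036, "ax": 0.6, "ay": 0.1, "az": 0.8, "claw": 0.05},
    {"x": 0, "y": 0.004, "z": 0.036, "ax": 0, "ay": 0, "az": 0.6, "claw": 0.05},
    {"x": 0, "y": 0.004, "z": 0.036, "ax": 0, "ay": 0, "az": 0.6, "claw": 0.05},
    {"x": 0, "y": 0.003, "z": 0.036, "ax": 0, "ay": 0, "az": 0.6, "claw": 0.05},
    {"x": 0, "y": 0, "z": 0, "ax": 0, "ay": 0, "az": 0.5, "claw": 0.05}
  ]
}}

```text
time_s: 5.85
ee_pos: [0.5328, -0.2517, 0.1311]
eef_rot: [3.126, 0.006, 1.355]
force: [-0.7, 1.1, -0.8]
grip_width: 0.0501
```

```bash
python3 plan.py .531 -.2475 .057 78 2
```

```text
D [-0.0018  0.0042 -0.0741] dyaw 0.36 tilt [3.12602734 0.00587895]
0 [ 1.9 -1.3 37.1] az -0.18
1 [ 1.9 -1.3 37.1] az -0.18
```

Emit:
{"op": "step_arm", "data": {
  "steps": [
    {"x": 0.002, "y": -0.001, "z": 0.033, "ax": 0.9, "ay": 0.4, "az": -0.2, "claw": 0.05},
    {"x": 0.002, "y": -0.001, "z": 0.03, "ax": 0, "ay": 0, "az": 0, "claw": 0.05},
    {"x": 0, "y": 0, "z": 0, "ax": 0, "ay": 0, "az": 0, "claw": 0.05}
  ]
}}

```text
time_s: 6.1
ee_pos: [0.5349, -0.2487, 0.0716]
eef_rot: [3.137, 0.0, 1.358]
force: [-0.9, -0.4, -0.3]
grip_width: 0.05
```

```bash
python3 plan.py .531 -.2475 .057 78 1
```

```text
D [-0.0039  0.0012 -0.0146] dyaw 0.2 tilt [3.13681437e+00 1.70998545e-04]
0 [ 0.4 -4.  14.6] az -0.2
```

Emit:
{"op": "step_arm", "data": {
  "steps": [
    {"x": 0, "y": -0.004, "z": 0.0145, "ax": 0.3, "ay": 0, "az": 0, "claw": 0.05},
    {"x": 0, "y": 0, "z": 0, "ax": 0, "ay": 0, "az": 0, "claw": 0.04},
    {"x": 0, "y": 0, "z": 0, "ax": 0, "ay": 0, "az": 0, "claw": 0.03}
  ]
}}

```text
time_s: 6.35
ee_pos: [0.534, -0.2494, 0.0643]
eef_rot: [3.136, 0.002, 1.358]
force: [0.6, -0.5, 0.4]
grip_width: 0.04
```

```bash
python3 plan.py .531 -.2475 .057 78 1
```

```text
D [-0.003   0.0019 -0.0073] dyaw 0.19 tilt [3.13606765e+00 1.87473206e-03]
0 [ 1.2 -3.4  7.3] az -0.19
```

Emit:
{"op": "step_arm", "data": {
  "steps": [
    {"x": 0.001, "y": -0.004, "z": 0.008, "ax": 0.4, "ay": 0.1, "az": -0.1, "claw": 0.04},
    {"x": 0, "y": -0.001, "z": 0.003, "ax": 0.2, "ay": 0, "az": 0, "claw": 0.04},
    {"x": 0, "y": 0, "z": 0, "ax": 0, "ay": 0, "az": 0, "claw": 0.04}
  ]
}}

```text
time_s: 6.6
ee_pos: [0.5316, -0.2486, 0.0587]
eef_rot: [3.14, 0.002, 1.36]
force: [0.2, 0.7, -0.1]
grip_width: 0.0404
```

```bash
python3 plan.py .531 -.2475 .057 78 1
```

```text
D [-0.0006  0.0011 -0.0017] dyaw 0.08 tilt [3.13981219e+00 2.17409950e-03]
0 [ 1.  -0.8  1.7] az -0.08
```

Emit:
{"op": "step_arm", "data": {
  "steps": [
    {"x": 0, "y": 0, "z": 0.001, "ax": 0, "ay": 0, "az": 0, "claw": 0.025},
    {"x": 0, "y": 0, "z": 0, "ax": 0, "ay": 0, "az": 0, "claw": 0.015},
    {"x": 0, "y": 0, "z": 0, "ax": 0, "ay": 0, "az": 0, "claw": 0.005},
    {"x": 0, "y": 0, "z": 0, "ax": 0, "ay": 0, "az": 0, "claw": 0.0},
    {"x": 0, "y": 0, "z": 0, "ax": 0, "ay": 0, "az": 0, "claw": 0.0}
  ],
  "grip_force": 50
}}

```text
time_s: 7.02
ee_pos: [0.5323, -0.249, 0.0595]
eef_rot: [3.138, 0.003, 1.36]
force: [-0.6, -0.1, -1.2]
grip_width: 0.0133
```

```bash
python3 -c "
from h import *
o=ctrl.get_obs();print(o)"
```

```text
{'time_s': 7.0167, 'qpos': array([-0.49914731,  0.53453237,  1.55148172, -0.00179598,  1.05105163,
       -0.28734433]), 'joint_vel': array([-0.0017409 ,  0.00180479,  0.00106414, -0.00095549,  0.00135936,
       -0.00248883]), 'tau': array([-6.31971532e-03, -6.26010776e+01, -3.14329827e+01,  5.04474482e-02,
        3.34373291e-02,  5.26226522e-04]), 'ee_pos': array([ 0.53233383, -0.24902061,  0.05951042]), 'eef_rot': array([3.13769489e+00, 2.78152439e-03, 1.35987639e+00]), 'force': array([-0.56070732, -0.14233524, -1.18338436]), 'moment': array([-0.07105691,  0.08143008, -0.02466091]), 'grip_width': 0.01332192161232319}
```

Emit:
{"op": "step_arm", "data": {
  "steps": [
    {"x": 0, "y": 0, "z": -0.015, "ax": 0, "ay": 0, "az": 0, "claw": 0.0},
    {"x": 0, "y": 0, "z": -0.03, "ax": 0, "ay": 0, "az": 0, "claw": 0.0},
    {"x": 0, "y": 0, "z": -0.035, "ax": 0, "ay": 0, "az": 0, "claw": 0.0},
    {"x": 0, "y": 0, "z": -0.035, "ax": 0, "ay": 0, "az": 0, "claw": 0.0},
    {"x": 0, "y": 0, "z": -0.035, "ax": 0, "ay": 0, "az": 0, "claw": 0.0}
  ],
  "grip_force": 50
}}

```text
time_s: 7.43
ee_pos: [0.5283, -0.2466, 0.2053]
eef_rot: [-3.128, -0.003, 1.36]
force: [0.7, -1.3, -1.9]
grip_width: 0.0136
```

```bash
python3 plan.py .462 .215 .21 84.5 13
python3 - <<'E'
from h import *
im,d=save('side','s2'); crop(im,250,90,400,270,3.3,'s2c')
E
```

```text
D [-0.0663  0.4616  0.0047] dyaw 6.59 tilt [-3.12753429e+00 -2.54074546e-03]
0 [ 33.7 -12.4  -0.4] az -0.51
1 [ 33.8 -12.1  -0.4] az -0.51
2 [ 33.9 -11.8  -0.4] az -0.51
3 [ 34.  -11.5  -0.4] az -0.51
4 [ 34.1 -11.2  -0.4] az -0.51
5 [ 34.2 -10.9  -0.4] az -0.51
6 [ 34.3 -10.6  -0.4] az -0.51
7 [ 34.4 -10.3  -0.4] az -0.51
8 [ 34.4 -10.   -0.4] az -0.51
9 [34.5 -9.7 -0.4] az -0.51
10 [34.6 -9.4 -0.4] az -0.51
11 [34.7 -9.1 -0.4] az -0.51
12 [34.8 -8.8 -0.4] az -0.51
```

View pics/s2c.png

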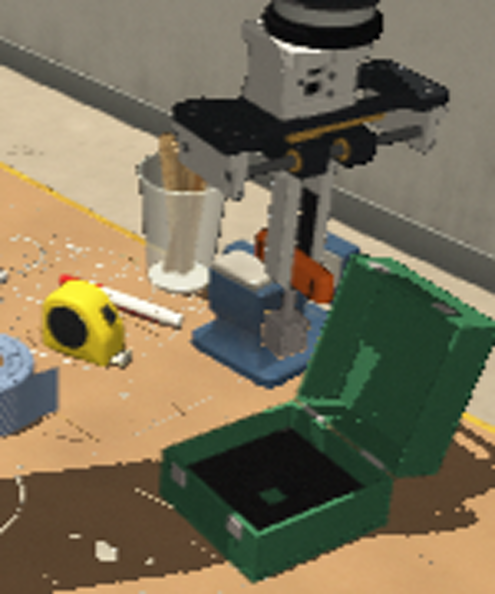

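The key is lifted clear and held upright, and the seat pocket is visible at (272,494) in the crop. Next I'll move to the fixture.

Emit:
{"op": "step_arm", "data": {
  "steps": [
    {"x": 0.034, "y": -0.013, "z": 0, "ax": -0.6, "ay": -0.1, "az": -0.5, "claw": 0.0},
    {"x": 0.036, "y": -0.0125, "z": 0, "ax": 0, "ay": 0, "az": -0.5, "claw": 0.0},
    {"x": 0.036, "y": -0.012, "z": 0, "ax": 0, "ay": 0, "az": -0.5, "claw": 0.0},
    {"x": 0.036, "y": -0.012, "z": 0, "ax": 0, "ay": 0, "az": -0.5, "claw": 0.0},
    {"x": 0.036, "y": -0.012, "z": 0, "ax": 0, "ay": 0, "az": -0.5, "claw": 0.0}
  ]
}}

```text
time_s: 7.9
ee_pos: [0.5041, -0.0611, 0.2144]
eef_rot: [3.129, 0.005, 1.396]
force: [0.6, -0.2, -1.7]
grip_width: 0.0139
```

Emit:
{"op": "step_arm", "data": {
  "steps": [
    {"x": 0.036, "y": -0.0115, "z": 0, "ax": 0, "ay": 0, "az": -0.5, "claw": 0.0},
    {"x": 0.036, "y": -0.011, "z": 0, "ax": 0, "ay": 0, "az": -0.5, "claw": 0.0},
    {"x": 0.036, "y": -0.011, "z": 0, "ax": 0, "ay": 0, "az": -0.5, "claw": 0.0},
    {"x": 0.036, "y": -0.0105, "z": 0, "ax": 0, "ay": 0, "az": -0.5, "claw": 0.0}
  ]
}}

```text
time_s: 8.23
ee_pos: [0.4807, 0.0949, 0.2124]
eef_rot: [3.129, 0.005, 1.431]
force: [0.5, 0.1, -1.6]
grip_width: 0.0136
```

```bash
python3 plan.py .462 .2 .205 84.5 4
```

```text
D [-0.0187  0.1051 -0.0074] dyaw 2.49 tilt [3.12884572 0.00508257]
0 [25.4 -8.3  1.8] az -0.62
1 [25.5 -8.   1.8] az -0.62
2 [25.5 -7.7  1.8] az -0.62
3 [25.6 -7.5  1.8] az -0.62
```

Emit:
{"op": "step_arm", "data": {
  "steps": [
    {"x": 0.028, "y": -0.0075, "z": 0.002, "ax": 0.6, "ay": 0.2, "az": -0.6, "claw": 0.0},
    {"x": 0.03, "y": -0.0075, "z": 0.002, "ax": 0, "ay": 0, "az": -0.6, "claw": 0.0},
    {"x": 0.03, "y": -0.007, "z": 0.002, "ax": 0, "ay": 0, "az": -0.6, "claw": 0.0},
    {"x": 0.025, "y": -0.005, "z": 0.002, "ax": 0, "ay": 0, "az": -0.6, "claw": 0.0},
    {"x": 0.012, "y": 0, "z": 0, "ax": 0, "ay": 0, "az": 0, "claw": 0.0}
  ]
}}

```text
time_s: 8.65
ee_pos: [0.465, 0.2327, 0.2026]
eef_rot: [3.14, 0.001, 1.48]
force: [-0.4, -0.2, -1.6]
grip_width: 0.0139
```

```bash
python3 plan.py .462 .229 .205 84.5 1
```

```text
D [-0.003  -0.0037  0.0024] dyaw -0.31 tilt [3.14048416e+00 1.30879546e-03]
0 [-3.9 -2.7 -2.4] az 0.31
```

Emit:
{"op": "step_arm", "data": {
  "steps": [
    {"x": -0.005, "y": -0.004, "z": 0, "ax": 0, "ay": 0, "az": 0.3, "claw": 0.0},
    {"x": 0, "y": 0, "z": 0, "ax": 0, "ay": 0, "az": 0, "claw": 0.0},
    {"x": 0, "y": 0, "z": 0, "ax": 0, "ay": 0, "az": 0, "claw": 0.0}
  ]
}}

```text
time_s: 8.9
ee_pos: [0.4601, 0.2293, 0.2016]
eef_rot: [-3.141, 0.002, 1.478]
force: [-0.1, 0.6, -1.3]
grip_width: 0.0136
```

```bash
python3 plan.py .462 .229 .205 84.5 1;python3 - <<'E'
from h import *
import pickle
o=ctrl.get_obs(); pickle.dump(o,open('pics/w4.pkl','wb'))
im,d=save('wrist','w4'); cv2.imwrite('pics/w4b.png',cv2.resize(im[:,:,::-1],(768,576)))
im,d=save('top','t4');crop(im,100,140,230,250,5.5,'t4c')
im,d=save('side','s4');crop(im,160,70,270,200,4.4,'s4c')
E
```

```text
D [ 0.0019 -0.0003  0.0034] dyaw -0.16 tilt [-3.14149252e+00  2.06484571e-03]
0 [-0.1  2.  -3.4] az 0.16
```

View pics/w4b.png

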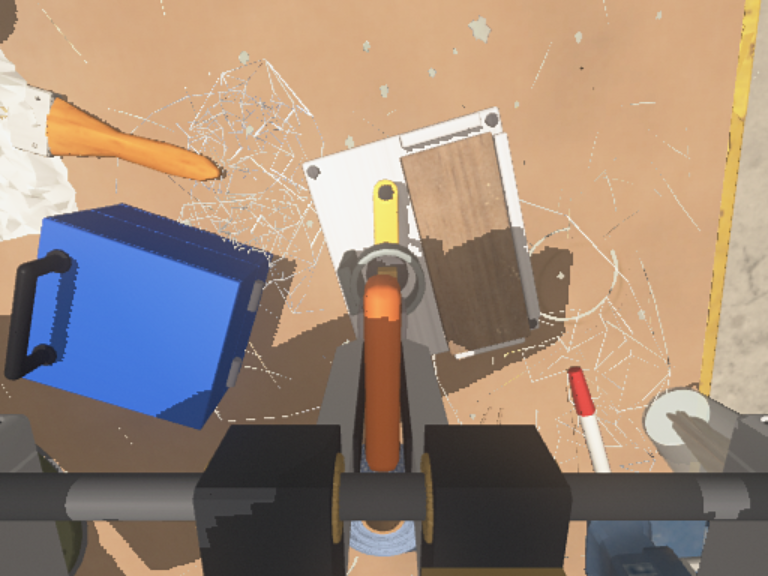

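View pics/t4c.png

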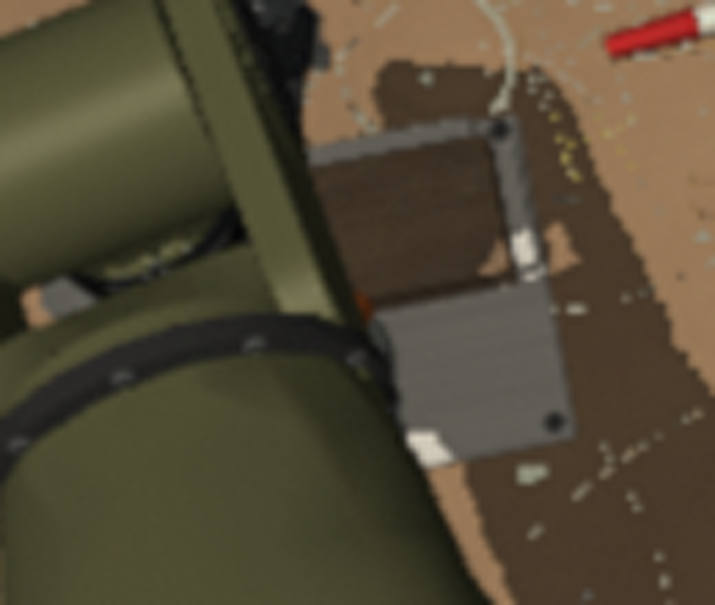

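View pics/s4c.png

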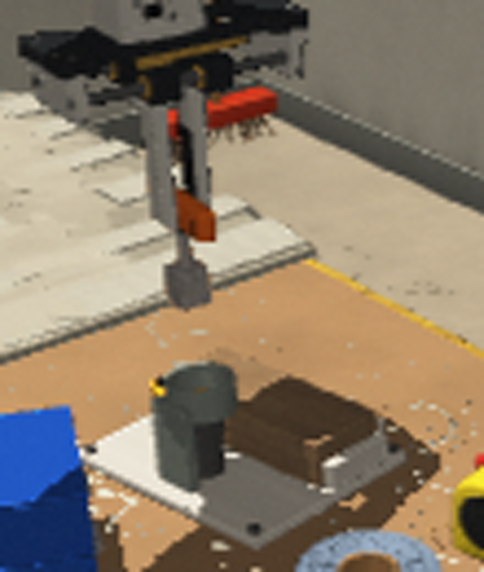

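Run:
```python
from h import *
import pickle
o=pickle.load(open('pics/w4.pkl','rb')); im,d=load('w4');W=cloud('wrist',d,o)
Rt=R.from_euler('xyz',o['eef_rot']);T=(W-o['ee_pos'])@Rt.as_matrix()
m=(im[...,0]>im[...,2]*2.2)&(im[...,0]>im[...,1]*1.5)&(np.abs(T[...,0])<.07)&(np.abs(T[...,1])<.03)&(T[...,2]<.02)
P=T[m];print(m.sum(),np.nanmin(P,0),np.nanmax(P,0))
hi=P[P[:,2]<-.015]; print('top',len(hi),np.percentile(hi,[0,2,50,98,100],axis=0).round(4))
# world side
im,d=load('s4');W=cloud('side',d)
q=lambda a,b:(int(160+a/4.4),int(70+b/4.4))
for a,b in [(176,285),(187,285),(200,285),(187,270),(187,300)]:
    u,v=q(a,b);print(u,v,im[v,u],W[v,u].round(4))
m=(W[...,2]>.12)&(W[...,2]<.178)&(abs(W[...,0]-.46)<.05)&(abs(W[...,1]-.23)<.05)
P=W[m];print('key low',m.sum(),P.mean(0),P.min(0),P.max(0))
mo=(im[...,0]>im[...,2]*2.2)&(abs(W[...,0]-.46)<.06)&(abs(W[...,1]-.23)<.06)&(W[...,2]>.18);P=W[mo];print('handle',mo.sum(),P.min(0),P.max(0))
```

```text
2922 [-0.0394192  -0.00683932 -0.02767709] [ 0.03943141  0.00711263 -0.00877315]
top 2883 [[-0.0394 -0.0068 -0.0277]
 [-0.0357 -0.0063 -0.0269]
 [ 0.005   0.0004 -0.0252]
 [ 0.0385  0.0066 -0.0202]
 [ 0.0394  0.0071 -0.015 ]]
200 134 [83 78 73] [0.4497 0.2188 0.1683]
202 134 [86 81 76] [0.4542 0.2148 0.1684]
205 134 [87 82 77] [0.4664 0.2175 0.1637]
202 131 [77 73 69] [0.4583 0.2201 0.1751]
202 138 [93 86 82] [0.4541 0.2164 0.1546]
key low 104 [0.45786767 0.22078589 0.16459225] [0.44708713 0.21044176 0.14938366] [0.47519952 0.24107768 0.17668002]
handle 151 [0.42663363 0.18634014 0.20611736] [0.50390592 0.25171227 0.33208623]
```

Run:
```python
from h import *
import pickle
from scipy.optimize import least_squares
for n in ['w1','w4']:
    o=pickle.load(open(f'pics/{n}.pkl','rb')); im,d=load(n);W=cloud('wrist',d,o)
    r=(W[...,2]>.081)&(W[...,2]<.092)&(np.abs(W[...,0]-.462)<.034)&(np.abs(W[...,1]-.229)<.034)
    P=W[r][:,:2]
    f=lambda p:np.maximum(np.hypot(*(P-p).T)-.026,0)+np.minimum(np.hypot(*(P-p).T)-.021,0)
    s=least_squares(f,[.462,.229],x_scale=.001,loss='soft_l1',f_scale=.001);print(n,r.sum(),s.x,s.cost)
    u,v=np.nonzero(r)[::-1];print(u.min(),u.max(),v.min(),v.max())
im,d=load('w4');crop(im,215,110,300,230,5,'w4c')
```

```text
w1 565 [0.46343737 0.2293986 ] 9.02040514624755e-07
234 277 165 208
w4 545 [0.46362932 0.22915702] 9.352358246003869e-07
233 283 165 209
```

View pics/w4c.png

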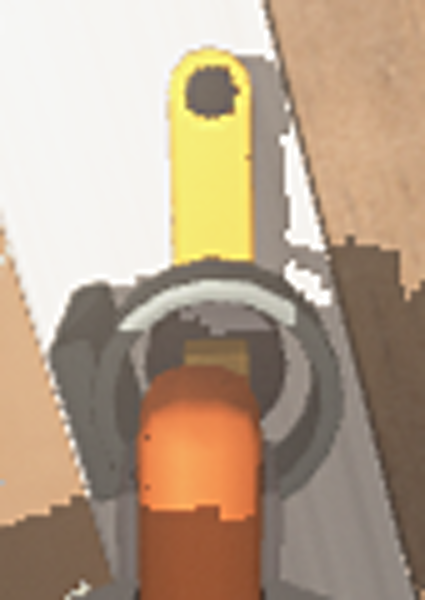

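Emit:
{"op": "step_arm", "data": {
  "steps": [
    {"x": 0, "y": 0.003, "z": 0.025, "ax": 0, "ay": 0.1, "az": 0.1, "claw": 0.0},
    {"x": 0, "y": 0.001, "z": 0.03, "ax": 0, "ay": 0, "az": 0, "claw": 0.0},
    {"x": 0, "y": 0, "z": 0, "ax": 0, "ay": 0, "az": 0, "claw": 0.0},
    {"x": 0, "y": 0, "z": 0, "ax": 0, "ay": 0, "az": 0, "claw": 0.0}
  ]
}}

```text
time_s: 9.38
ee_pos: [0.4664, 0.2265, 0.1477]
eef_rot: [3.137, -0.002, 1.471]
force: [-0.4, 0.2, -0.9]
grip_width: 0.0134
```

```bash
python3 plan.py .463 .2293 .135 84.5 1
```

```text
D [-0.0034  0.0028 -0.0127] dyaw 0.23 tilt [ 3.13748827e+00 -1.80636391e-03]
0 [ 2.5 -3.7 12.7] az -0.23
```

Emit:
{"op": "step_arm", "data": {
  "steps": [
    {"x": 0.003, "y": -0.004, "z": 0.003, "ax": 0.2, "ay": -0.1, "az": -0.2, "claw": 0.0},
    {"x": 0, "y": 0, "z": 0.003, "ax": 0, "ay": 0, "az": 0, "claw": 0.0},
    {"x": 0, "y": 0, "z": 0, "ax": 0, "ay": 0, "az": 0, "claw": 0.0}
  ]
}}

```text
time_s: 9.63
ee_pos: [0.4635, 0.2299, 0.1444]
eef_rot: [3.139, -0.001, 1.473]
force: [0.6, -1.0, -2.1]
grip_width: 0.0136
```

```bash
python3 plan.py .463 .2293 .135 84.5 1
```

```text
D [-0.0005 -0.0006 -0.0094] dyaw 0.08 tilt [ 3.13885908e+00 -1.16452087e-03]
0 [-0.6 -0.4  9.4] az -0.08
```

Emit:
{"op": "step_arm", "data": {
  "steps": [
    {"x": -0.0005, "y": -0.0005, "z": 0.006, "ax": 0.1, "ay": 0, "az": 0, "claw": 0.0},
    {"x": 0, "y": 0, "z": 0.006, "ax": 0, "ay": 0, "az": 0, "claw": 0.0},
    {"x": 0, "y": 0, "z": 0.005, "ax": 0, "ay": 0, "az": 0, "claw": 0.0}
  ]
}}

```text
time_s: 9.88
ee_pos: [0.464, 0.2301, 0.129]
eef_rot: [3.136, -0.003, 1.474]
force: [-0.1, 0.1, -1.3]
grip_width: 0.0136
```

```bash
python3 plan.py .463 .2293 .112 84.5 1
```

```text
D [-0.001  -0.0008 -0.017 ] dyaw 0.05 tilt [ 3.13636127 -0.00346011]
0 [-0.9 -0.9 17. ] az -0.05
```

Emit:
{"op": "step_arm", "data": {
  "steps": [
    {"x": -0.001, "y": -0.001, "z": 0.003, "ax": 0.3, "ay": -0.2, "az": 0, "claw": 0.0},
    {"x": 0, "y": 0, "z": 0.004, "ax": 0, "ay": 0, "az": 0, "claw": 0.0}
  ]
}}

```text
time_s: 10.05
ee_pos: [0.4628, 0.2291, 0.121]
eef_rot: [-3.141, 0.0, 1.474]
force: [0.2, -0.0, -1.2]
grip_width: 0.014
```

```bash
python3 plan.py .463 .2293 .112 84.5 1
```

```text
D [ 0.0002  0.0002 -0.009 ] dyaw 0.05 tilt [-3.14098891e+00  4.38342791e-04]
0 [0.2 0.2 9. ] az -0.05
```

Emit:
{"op": "step_arm", "data": {
  "steps": [
    {"x": 0, "y": 0, "z": 0.004, "ax": 0, "ay": 0, "az": 0, "claw": 0.0},
    {"x": 0, "y": 0, "z": 0.004, "ax": 0, "ay": 0, "az": 0, "claw": 0.0},
    {"x": 0, "y": 0, "z": 0.001, "ax": 0, "ay": 0, "az": 0, "claw": 0.0}
  ]
}}

```text
time_s: 10.3
ee_pos: [0.4632, 0.2293, 0.1121]
eef_rot: [3.141, -0.0, 1.474]
force: [-8.3, -3.7, 29.7]
grip_width: 0.0134
```

```bash
python3 plan.py .463 .2293 .112 84.5 1
python3 - <<'E'
from h import *
print(ctrl.get_obs()['force'])
im,d=save('side','s5');crop(im,160,90,270,200,5,'s5c')
E
```

```text
D [-0.0002 -0.     -0.0001] dyaw 0.05 tilt [ 3.14137044e+00 -1.14771844e-04]
0 [-0.  -0.2  0.1] az -0.05
[-8.3104888  -3.66955187 29.73995208]
```

View pics/s5c.png

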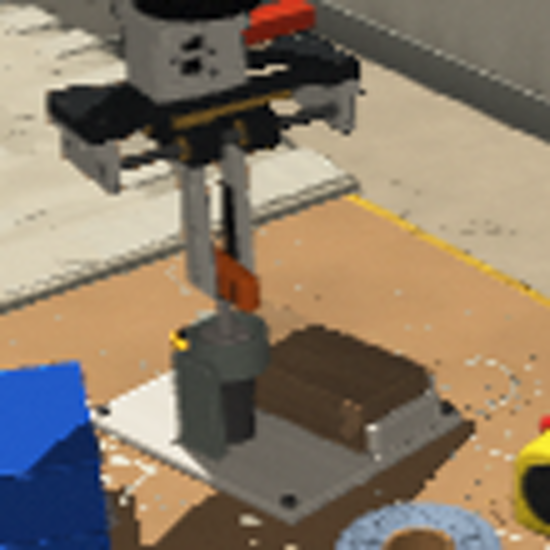

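The key is fully seated, with contact force at the expected height. I'll ease off 1 mm and turn it clockwise.

Emit:
{"op": "step_arm", "data": {
  "steps": [
    {"x": 0, "y": 0, "z": -0.0015, "ax": 0, "ay": 0, "az": 5, "claw": 0.0},
    {"x": 0, "y": 0, "z": 0, "ax": 0, "ay": 0, "az": 6.5, "claw": 0.0},
    {"x": 0, "y": 0, "z": 0, "ax": 0, "ay": 0, "az": 6.5, "claw": 0.0}
  ]
}}

```text
time_s: 10.6
ee_pos: [0.4637, 0.2295, 0.1143]
eef_rot: [3.14, -0.001, 1.153]
force: [-2.1, -0.0, -1.3]
grip_width: 0.0136
```

```bash
python3 plan.py .463 .2293 .1125 2 1; python3 -c "
from h import *
o=ctrl.get_obs();print(o['force'],o['moment'])"
```

```text
D [-0.0007 -0.0002 -0.0018] dyaw -64.05 tilt [ 3.13990979e+00 -1.42019920e-03]
0 [-0.5 -0.6  1.8] az 64.05
[-2.11165836 -0.0259231  -1.26702396] [-0.26675229  0.23240531  0.15418309]
```

Emit:
{"op": "step_arm", "data": {
  "steps": [
    {"x": -0.0005, "y": -0.0005, "z": 0.0005, "ax": 0, "ay": 0, "az": 6.5, "claw": 0.0},
    {"x": 0, "y": 0, "z": 0.0005, "ax": 0, "ay": 0, "az": 6.5, "claw": 0.0},
    {"x": 0, "y": 0, "z": 0, "ax": 0, "ay": 0, "az": 6.5, "claw": 0.0}
  ]
}}

```text
time_s: 10.85
ee_pos: [0.4638, 0.2294, 0.1142]
eef_rot: [3.139, -0.004, 0.796]
force: [-2.0, -1.5, -0.2]
grip_width: 0.0136
```

```bash
python3 plan.py .463 .2293 .1125 2 1; python3 -c "
from h import *
o=ctrl.get_obs();print(o['force'],o['moment'])"
```

```text
D [-0.0008 -0.0001 -0.0017] dyaw -43.59 tilt [ 3.13919477 -0.00398249]
0 [-0.7 -0.5  1.7] az 43.59
[-2.02326214 -1.4992193  -0.1816841 ] [-0.36373699  0.58543012  0.13283525]
```

Emit:
{"op": "step_arm", "data": {
  "steps": [
    {"x": -0.0005, "y": -0.0005, "z": 0.001, "ax": 0.1, "ay": -0.2, "az": 6.5, "claw": 0.0},
    {"x": 0, "y": 0, "z": 0.0005, "ax": 0, "ay": 0, "az": 6.5, "claw": 0.0},
    {"x": 0, "y": 0, "z": 0, "ax": 0, "ay": 0, "az": 6.5, "claw": 0.0}
  ]
}}

```text
time_s: 11.1
ee_pos: [0.464, 0.2293, 0.1139]
eef_rot: [3.14, -0.003, 0.438]
force: [-1.7, -1.3, -0.2]
grip_width: 0.0135
```

```bash
python3 plan.py .463 .2293 .1125 2 1; python3 -c "
from h import *
o=ctrl.get_obs();print(o['force'],o['moment'])"
```

```text
D [-0.001  -0.     -0.0014] dyaw -23.11 tilt [ 3.14028338e+00 -2.83981932e-03]
0 [-0.9 -0.4  1.4] az 23.11
[-1.74449104 -1.3169844  -0.15156987] [-0.30149064  0.65051682  0.12001994]
```

Emit:
{"op": "step_arm", "data": {
  "steps": [
    {"x": -0.0005, "y": -0.0005, "z": 0.001, "ax": 0, "ay": -0.2, "az": 6.5, "claw": 0.0},
    {"x": 0, "y": 0, "z": 0.0005, "ax": 0, "ay": 0, "az": 6.5, "claw": 0.0},
    {"x": 0, "y": 0, "z": 0, "ax": 0, "ay": 0, "az": 6.0, "claw": 0.0}
  ]
}}

```text
time_s: 11.35
ee_pos: [0.464, 0.2293, 0.1137]
eef_rot: [3.14, -0.002, 0.089]
force: [-2.1, 0.0, -0.6]
grip_width: 0.0136
```

```bash
python3 plan.py .463 .2293 .1125 2 1
python3 - <<'E'
from h import *
import pickle
o=ctrl.get_obs();print(o['force'],o['moment'])
pickle.dump(o,open('pics/w6.pkl','wb'))
im,d=save('wrist','w6'); cv2.imwrite('pics/w6b.png',cv2.resize(im[:,:,::-1],(768,576)))
E
```

```text
D [-0.001   0.     -0.0012] dyaw -3.12 tilt [ 3.13955316e+00 -1.76881312e-03]
0 [-1.  -0.1  1.2] az 3.12
[-2.11916544  0.04555286 -0.64921136] [-0.19754137  0.72303686  0.05230974]
```

View pics/w6b.png

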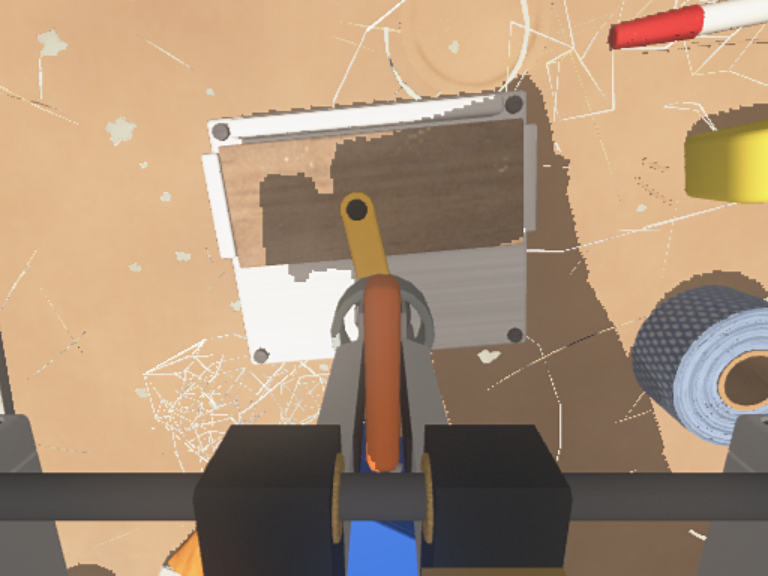

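Run:
```python
from h import *
import pickle
o=pickle.load(open('pics/w6.pkl','rb'))
h=ray('wrist',357/1.5,210/1.5,.058,o);dd=h-[.4636,.2293,0];print(h,np.degrees(np.arctan2(dd[1],dd[0])),np.hypot(*dd[:2]))
a=ray('wrist',515/1.5,335/1.5,.01,o);b=ray('wrist',262/1.5,356/1.5,.01,o);dd=b-a;print(np.degrees(np.arctan2(dd[1],dd[0])))
```

```text
[0.52030164 0.24676062 0.058     ] 17.11561443403294 0.05932915833945626
100.29972447771173
```

Emit:
{"op": "step_arm", "data": {
  "steps": [
    {"x": -0.0005, "y": 0, "z": 0.0005, "ax": 0, "ay": 0, "az": 3.3, "claw": 0.0},
    {"x": 0, "y": 0, "z": 0.0005, "ax": 0, "ay": 0, "az": 3.0, "claw": 0.0},
    {"x": 0, "y": 0, "z": 0, "ax": 0, "ay": 0, "az": 0.5, "claw": 0.0}
  ]
}}

```text
time_s: 11.65
ee_pos: [0.4639, 0.2292, 0.1137]
eef_rot: [3.14, -0.003, -0.036]
force: [-2.0, -0.4, 0.2]
grip_width: 0.0141
```

```bash
python3 plan.py .463 .2293 .1125 2 1
python3 - <<'E'
from h import *
import pickle
o=ctrl.get_obs();print(o['force'],o['moment'])
pickle.dump(o,open('pics/w7.pkl','wb'))
im,d=save('wrist','w7'); crop(im,130,50,360,250,3.2,'w7b')
E
```

```text
D [-0.0009  0.0001 -0.0012] dyaw 4.05 tilt [ 3.13998007 -0.00346577]
0 [-0.9 -0.   1.2] az -4.05
[-2.00711472 -0.36434328  0.23921118] [-0.22067815  0.7527838   0.05314061]
```

View pics/w7b.png

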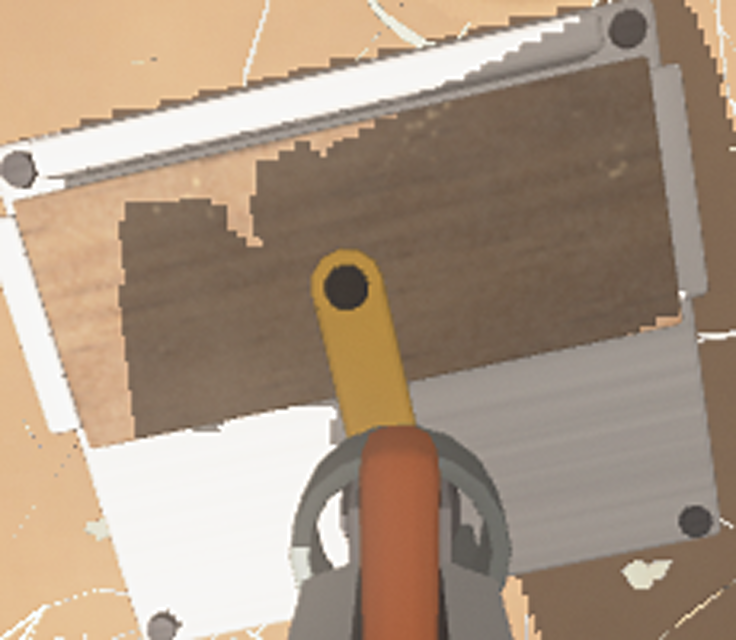

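The hold-down now lies square across the block. I'll relax the key within its play and lift it off.

Emit:
{"op": "step_arm", "data": {
  "steps": [
    {"x": 0, "y": 0, "z": 0, "ax": 0, "ay": 0, "az": -5, "claw": 0.0},
    {"x": 0, "y": 0, "z": -0.004, "ax": 0, "ay": 0, "az": -2, "claw": 0.0},
    {"x": 0, "y": 0, "z": -0.01, "ax": 0, "ay": 0, "az": 0, "claw": 0.0},
    {"x": 0, "y": 0, "z": -0.015, "ax": 0, "ay": 0, "az": 0, "claw": 0.0},
    {"x": 0, "y": 0, "z": -0.02, "ax": 0, "ay": 0, "az": 0, "claw": 0.0}
  ]
}}

```text
time_s: 12.12
ee_pos: [0.4621, 0.2287, 0.1601]
eef_rot: [3.138, 0.004, 0.104]
force: [0.7, 0.8, -1.3]
grip_width: 0.0137
```

Emit:
{"op": "step_arm", "data": {
  "steps": [
    {"x": 0, "y": 0, "z": -0.035, "ax": 0, "ay": 0, "az": 0, "claw": 0.0},
    {"x": 0, "y": 0, "z": -0.02, "ax": 0, "ay": 0, "az": 0, "claw": 0.0},
    {"x": 0, "y": 0, "z": 0, "ax": 0, "ay": 0, "az": 0, "claw": 0.0}
  ]
}}

```text
time_s: 12.37
ee_pos: [0.4628, 0.2293, 0.2212]
eef_rot: [3.139, 0.0, 0.106]
force: [1.1, 0.6, -2.3]
grip_width: 0.0139
```

```bash
python3 - <<'E'
from h import *
import pickle
o=ctrl.get_obs();print(o['force'],o['ee_pos'],o['eef_rot'])
pickle.dump(o,open('pics/w8.pkl','wb'))
im,d=save('wrist','w8'); cv2.imwrite('pics/w8b.png',cv2.resize(im[:,:,::-1],(768,576)))
W=cloud('wrist',d,o)
Rt=R.from_euler('xyz',o['eef_rot']);T=(W-o['ee_pos'])@Rt.as_matrix()
m=(im[...,0]>im[...,2]*2.2)&(im[...,0]>im[...,1]*1.5)&(np.abs(T[...,0])<.07)&(np.abs(T[...,1])<.03)&(T[...,2]<.02)
P=T[m];print(m.sum(),np.nanmin(P,0),np.nanmax(P,0))
im,d=save('side','s8');crop(im,160,70,270,200,4.4,'s8c')
E
python3 plan.py .530 -.249 .20 -9 14
```

```text
[ 1.1135072   0.60856769 -2.32612659] [0.46283865 0.22927917 0.22121101] [3.13911730e+00 1.97410063e-04 1.05994290e-01]
2581 [-0.03825038 -0.00636809 -0.02810841] [ 0.03838119  0.00727338 -0.02058386]
D [ 0.0681 -0.4779 -0.0175] dyaw -15.06 tilt [3.13790138 0.00428245]
0 [ 1.2 34.5  1.2] az 1.08
1 [ 1.9 34.4  1.2] az 1.08
2 [ 2.5 34.4  1.2] az 1.08
3 [ 3.2 34.3  1.2] az 1.08
4 [ 3.8 34.3  1.2] az 1.08
5 [ 4.5 34.2  1.2] az 1.08
6 [ 5.1 34.1  1.2] az 1.08
7 [ 5.7 34.   1.2] az 1.08
8 [ 6.4 33.9  1.2] az 1.08
9 [ 7.  33.8  1.2] az 1.08
10 [ 7.6 33.6  1.2] az 1.08
11 [ 8.3 33.5  1.2] az 1.08
12 [ 8.9 33.3  1.2] az 1.08
13 [ 9.5 33.1  1.2] az 1.08
```

View pics/w8b.png

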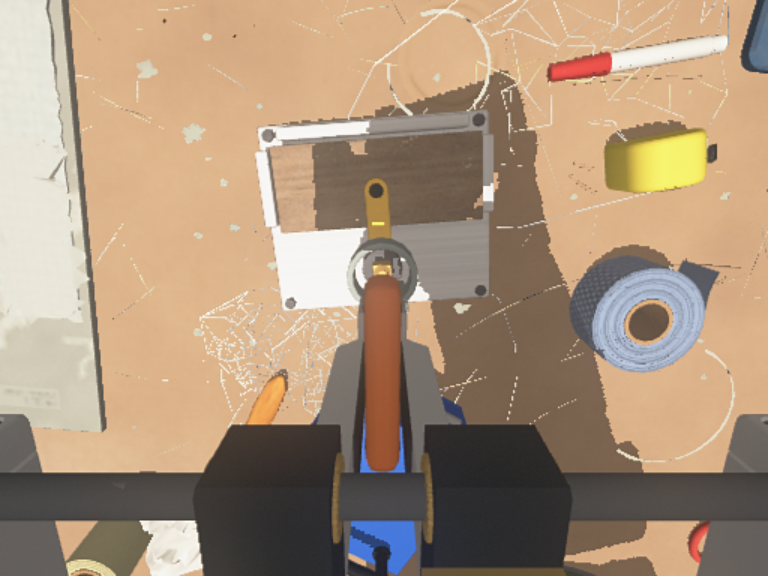

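View pics/s8c.png

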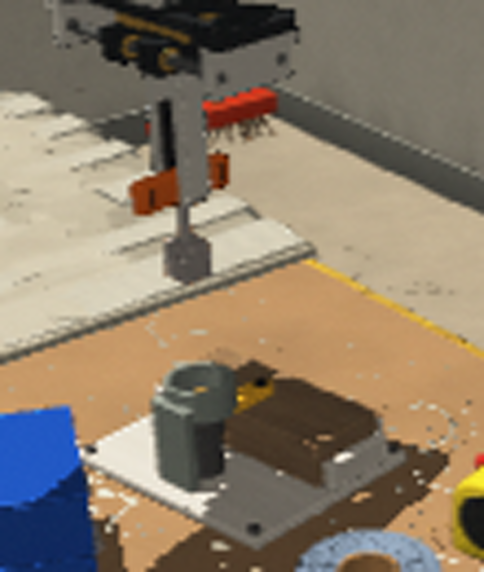

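```bash
python3 - <<'E'
from h import *
im,d=load('t4');crop(im,310,120,410,220,7,'t4case')
im,d=load('s8');crop(im,280,190,380,270,7,'s8case')
E
python3 plan.py .531 -.249 .20 81 14
```

```text
D [ 0.0691 -0.4779 -0.0175] dyaw 74.94 tilt [3.13790138 0.00428245]
0 [ 1.3 34.5  1.2] az -5.35
1 [-1.9 34.4  1.2] az -5.35
2 [-5.1 34.1  1.2] az -5.35
3 [-8.3 33.5  1.2] az -5.35
4 [-11.4  32.6   1.2] az -5.35
5 [-14.4  31.4   1.2] az -5.35
6 [-17.2  29.9   1.2] az -5.35
7 [-19.9  28.1   1.2] az -5.35
8 [-22.5  26.2   1.2] az -5.35
9 [-24.8  24.    1.2] az -5.35
10 [-26.9  21.5   1.2] az -5.35
11 [-28.8  18.9   1.2] az -5.35
12 [-30.5  16.2   1.2] az -5.35
13 [-31.8  13.2   1.2] az -5.35
```

View pics/t4case.png

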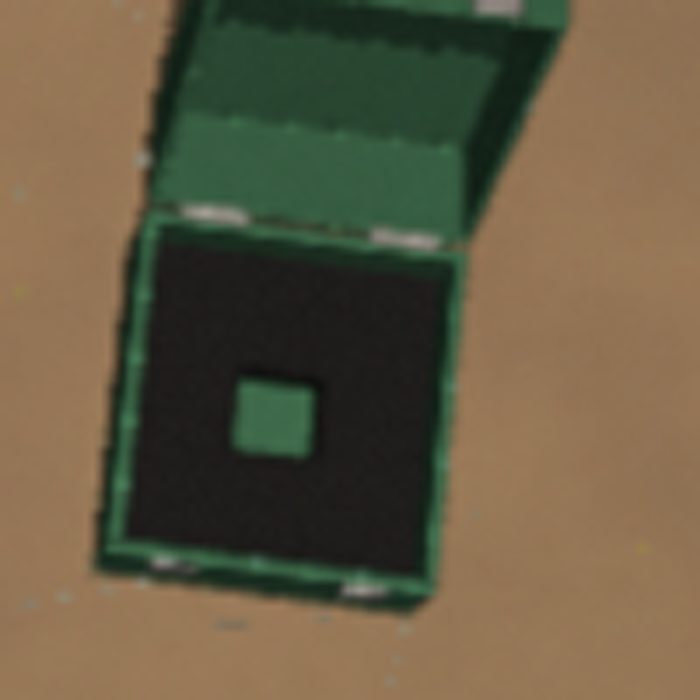

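View pics/s8case.png

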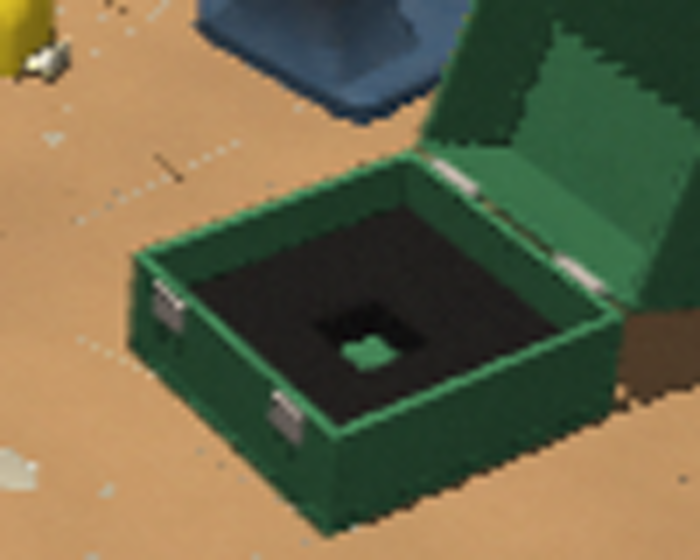

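Run:
```python
from h import *
q=lambda a,b:(310+a/7-.43,120+b/7-.43)
c=np.array([ray('top',*q(*k),.005) for k in [(237,378),(317,384),(312,458),(232,452)]]);print('floor',c.mean(0),np.hypot(*(c[1]-c[0])[:2]),np.hypot(*(c[2]-c[1])[:2]))
dd=c[0]-c[3];print(np.degrees(np.arctan2(dd[1],dd[0])))
# base rim outer corners z=.045
c=np.array([ray('top',*q(*k),.045) for k in [(150,215),(468,252),(434,592),(103,550)]]);print('rim',c.mean(0),np.hypot(*(c[1]-c[0])[:2]),np.hypot(*(c[2]-c[1])[:2]))
s=lambda a,b:(280+a/7-.43,190+b/7-.43)
c=np.array([ray('side',*s(*k),.045) for k in [(135,257),(413,153),(622,313),(338,435)]]);print('rim side',c.mean(0),np.hypot(*(c[1]-c[0])[:2]),np.hypot(*(c[2]-c[1])[:2]))
c=np.array([ray('side',*s(*k),.023) for k in [(315,325),(375,298),(430,335),(370,368)]]);print('seat side',c.mean(0))
```

```text
floor [ 0.53160236 -0.250936    0.005     ] 0.03013261191865424 0.028615268541644492
-7.047053760070808
rim [ 0.52882022 -0.24840489  0.045     ] 0.11724868295603859 0.12796898690229425
rim side [ 0.53214831 -0.25089068  0.045     ] 0.12866058780596176 0.11437536882765478
seat side [ 0.53312945 -0.25055487  0.023     ]
```

The cameras agree on a seat centre of about (0.5315, -0.2495), which matches the pickup pose. I'm carrying the key back, turning to yaw 81° on the way.

Emit:
{"op": "step_arm", "data": {
  "steps": [
    {"x": 0.001, "y": 0.034, "z": 0, "ax": 0.1, "ay": 0.2, "az": -5.5, "claw": 0.0},
    {"x": -0.002, "y": 0.036, "z": 0, "ax": 0, "ay": 0, "az": -5.5, "claw": 0.0},
    {"x": -0.005, "y": 0.036, "z": 0, "ax": 0, "ay": 0, "az": -5.5, "claw": 0.0},
    {"x": -0.008, "y": 0.035, "z": 0, "ax": 0, "ay": 0, "az": -5.5, "claw": 0.0},
    {"x": -0.011, "y": 0.034, "z": 0, "ax": 0, "ay": 0, "az": -5.5, "claw": 0.0}
  ]
}}

```text
time_s: 12.88
ee_pos: [0.4873, 0.0519, 0.2084]
eef_rot: [-3.137, 0.011, 0.611]
force: [0.4, 1.3, -1.6]
grip_width: 0.0134
```

Emit:
{"op": "step_arm", "data": {
  "steps": [
    {"x": -0.014, "y": 0.033, "z": 0, "ax": 0, "ay": 0, "az": -5.5, "claw": 0.0},
    {"x": -0.017, "y": 0.031, "z": 0, "ax": 0, "ay": 0, "az": -5.5, "claw": 0.0},
    {"x": -0.02, "y": 0.029, "z": 0, "ax": 0, "ay": 0, "az": -5.5, "claw": 0.0},
    {"x": -0.023, "y": 0.027, "z": 0, "ax": 0, "ay": 0, "az": -5.5, "claw": 0.0}
  ]
}}

```text
time_s: 13.22
ee_pos: [0.5141, -0.0938, 0.2002]
eef_rot: [-3.123, 0.012, 1.017]
force: [0.9, 0.0, -1.3]
grip_width: 0.0135
```

```bash
python3 plan.py .5315 -.2495 .21 81 6
```

```text
D [ 0.0174 -0.1557  0.0098] dyaw 22.75 tilt [-3.12298088  0.01233228]
0 [-20.5  16.1  -1.6] az -3.79
1 [-21.6  14.7  -1.6] az -3.79
2 [-22.5  13.3  -1.6] az -3.79
3 [-23.3  11.8  -1.6] az -3.79
4 [-24.   10.2  -1.6] az -3.79
5 [-24.7   8.6  -1.6] az -3.79
```

Emit:
{"op": "step_arm", "data": {
  "steps": [
    {"x": -0.0205, "y": 0.016, "z": -0.003, "ax": -0.6, "ay": 0.4, "az": -4, "claw": 0.0},
    {"x": -0.0215, "y": 0.015, "z": -0.003, "ax": -0.3, "ay": 0.2, "az": -4, "claw": 0.0},
    {"x": -0.0225, "y": 0.0135, "z": -0.003, "ax": 0, "ay": 0, "az": -4, "claw": 0.0},
    {"x": -0.0235, "y": 0.012, "z": -0.003, "ax": 0, "ay": 0, "az": -4, "claw": 0.0},
    {"x": -0.022, "y": 0.009, "z": -0.002, "ax": 0, "ay": 0, "az": -3.5, "claw": 0.0}
  ]
}}

```text
time_s: 13.63
ee_pos: [0.5273, -0.2295, 0.202]
eef_rot: [-3.123, -0.003, 1.375]
force: [-0.1, -0.2, -1.8]
grip_width: 0.0139
```

```bash
python3 plan.py .5315 -.2495 .21 81 1
```

```text
D [ 0.0042 -0.02    0.008 ] dyaw 2.19 tilt [-3.12323532 -0.00345816]
0 [-18.8   8.   -8. ] az -2.19
```

Emit:
{"op": "step_arm", "data": {
  "steps": [
    {"x": -0.012, "y": 0.005, "z": 0, "ax": -1.0, "ay": -0.2, "az": -1.2, "claw": 0.0},
    {"x": -0.008, "y": 0.003, "z": 0, "ax": 0, "ay": 0, "az": -1, "claw": 0.0},
    {"x": 0, "y": 0, "z": 0, "ax": 0, "ay": 0, "az": 0, "claw": 0.0},
    {"x": 0, "y": 0, "z": 0, "ax": 0, "ay": 0, "az": 0, "claw": 0.0}
  ]
}}

```text
time_s: 13.97
ee_pos: [0.529, -0.2555, 0.1925]
eef_rot: [-3.13, -0.004, 1.415]
force: [-1.1, -1.2, -2.4]
grip_width: 0.0135
```

```bash
python3 plan.py .5315 -.2495 .06 81 4
```

```text
D [ 0.0025  0.006  -0.1325] dyaw -0.1 tilt [-3.13047045 -0.00354907]
0 [ 1.6  0.4 33.1] az 0.02
1 [ 1.6  0.4 33.1] az 0.02
2 [ 1.6  0.4 33.1] az 0.02
3 [ 1.6  0.4 33.1] az 0.02
```

Emit:
{"op": "step_arm", "data": {
  "steps": [
    {"x": 0.004, "y": 0.001, "z": 0.025, "ax": -0.6, "ay": -0.2, "az": 0, "claw": 0.0},
    {"x": 0.002, "y": 0.001, "z": 0.03, "ax": 0, "ay": 0, "az": 0, "claw": 0.0},
    {"x": 0, "y": 0, "z": 0.03, "ax": 0, "ay": 0, "az": 0, "claw": 0.0},
    {"x": 0, "y": 0, "z": 0, "ax": 0, "ay": 0, "az": 0, "claw": 0.0},
    {"x": 0, "y": 0, "z": 0, "ax": 0, "ay": 0, "az": 0, "claw": 0.0}
  ]
}}

```text
time_s: 14.38
ee_pos: [0.5306, -0.2455, 0.1019]
eef_rot: [-3.138, -0.002, 1.415]
force: [0.1, -0.2, -1.0]
grip_width: 0.0135
```

```bash
python3 plan.py .5315 -.2495 .06 81 1
```

```text
D [ 0.0009 -0.004  -0.0419] dyaw -0.05 tilt [-3.13796774e+00 -1.53183173e-03]
0 [-3.8  1.6 41.9] az 0.05
```

Emit:
{"op": "step_arm", "data": {
  "steps": [
    {"x": -0.005, "y": 0.002, "z": 0.006, "ax": -0.2, "ay": -0.1, "az": 0, "claw": 0.0},
    {"x": 0, "y": 0, "z": 0.006, "ax": 0, "ay": 0, "az": 0, "claw": 0.0},
    {"x": 0, "y": 0, "z": 0, "ax": 0, "ay": 0, "az": 0, "claw": 0.0}
  ]
}}

```text
time_s: 14.63
ee_pos: [0.5329, -0.2508, 0.092]
eef_rot: [3.139, 0.001, 1.415]
force: [0.5, -1.0, -2.4]
grip_width: 0.0134
```

```bash
python3 plan.py .5315 -.2495 .06 81 1;  python3 - <<'E'
from h import *
im,d=save('side','s9');crop(im,260,90,400,270,3.3,'s9c')
E
```

```text
D [-0.0014  0.0013 -0.032 ] dyaw -0.08 tilt [3.13877645e+00 1.26738556e-03]
0 [ 1.  -1.6 32. ] az 0.08
```

View pics/s9c.png

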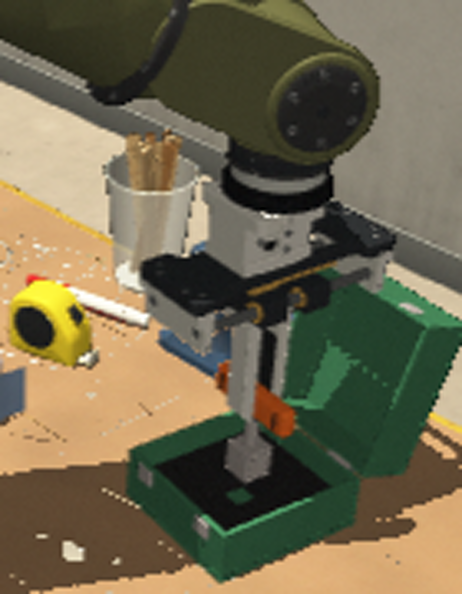

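The key hangs above the pocket, with the socket bottom at (247,478) and the pocket at (238,496). I'll lower it carefully.

Emit:
{"op": "step_arm", "data": {
  "steps": [
    {"x": 0.001, "y": -0.0015, "z": 0.006, "ax": 0.1, "ay": 0, "az": 0, "claw": 0.0},
    {"x": 0, "y": 0, "z": 0.006, "ax": 0, "ay": 0, "az": 0, "claw": 0.0},
    {"x": 0, "y": 0, "z": 0.004, "ax": 0, "ay": 0, "az": 0, "claw": 0.0}
  ]
}}

```text
time_s: 14.93
ee_pos: [0.5329, -0.2505, 0.0783]
eef_rot: [3.135, 0.003, 1.415]
force: [0.6, 0.7, -1.2]
grip_width: 0.0139
```

```bash
python3 plan.py .5315 -.2495 .06 81 1
```

```text
D [-0.0014  0.001  -0.0183] dyaw -0.06 tilt [3.13525883 0.00321574]
0 [ 0.7 -1.6 18.3] az 0.06
```

Emit:
{"op": "step_arm", "data": {
  "steps": [
    {"x": 0.0005, "y": -0.0015, "z": 0.005, "ax": 0.4, "ay": 0.2, "az": 0, "claw": 0.0},
    {"x": 0, "y": 0, "z": 0.005, "ax": 0, "ay": 0, "az": 0, "claw": 0.0},
    {"x": 0, "y": 0, "z": 0.003, "ax": 0, "ay": 0, "az": 0, "claw": 0.0}
  ]
}}

```text
time_s: 15.18
ee_pos: [0.5313, -0.2496, 0.0638]
eef_rot: [-3.14, -0.001, 1.415]
force: [-1.0, -0.2, -2.1]
grip_width: 0.0138
```

```bash
python3 plan.py .5315 -.2495 .06 81 1
```

```text
D [ 0.0002  0.0001 -0.0038] dyaw -0.05 tilt [-3.14006012e+00 -6.78149481e-04]
0 [0.2 0.2 3.8] az 0.05
```

Emit:
{"op": "step_arm", "data": {
  "steps": [
    {"x": 0, "y": 0, "z": 0.003, "ax": 0, "ay": 0, "az": 0, "claw": 0.0},
    {"x": 0, "y": 0, "z": 0.002, "ax": 0, "ay": 0, "az": 0, "claw": 0.0}
  ]
}}

```text
time_s: 15.35
ee_pos: [0.5316, -0.2498, 0.0593]
eef_rot: [-3.141, -0.0, 1.415]
force: [-11.2, 5.8, 35.1]
grip_width: 0.0136
```

Floor contact. I'll ease up slightly and release gently.

Emit:
{"op": "step_arm", "data": {
  "steps": [
    {"x": 0, "y": 0, "z": -0.0005, "ax": 0, "ay": 0, "az": 0, "claw": 0.016},
    {"x": 0, "y": 0, "z": 0, "ax": 0, "ay": 0, "az": 0, "claw": 0.022},
    {"x": 0, "y": 0, "z": 0, "ax": 0, "ay": 0, "az": 0, "claw": 0.035},
    {"x": 0, "y": 0, "z": 0, "ax": 0, "ay": 0, "az": 0, "claw": 0.04}
  ]
}}

```text
time_s: 15.68
ee_pos: [0.5323, -0.2502, 0.0606]
eef_rot: [3.141, 0.0, 1.415]
force: [-0.9, 0.0, -0.1]
grip_width: 0.0321
```

Emit:
{"op": "step_arm", "data": {
  "steps": [
    {"x": 0, "y": 0, "z": -0.02, "ax": 0, "ay": 0, "az": 0, "claw": 0.04},
    {"x": 0, "y": 0, "z": -0.035, "ax": 0, "ay": 0, "az": 0, "claw": 0.04},
    {"x": 0, "y": 0, "z": -0.035, "ax": 0, "ay": 0, "az": 0, "claw": 0.04},
    {"x": 0, "y": 0, "z": -0.035, "ax": 0, "ay": 0, "az": 0, "claw": 0.04},
    {"x": 0, "y": 0, "z": -0.035, "ax": 0, "ay": 0, "az": 0, "claw": 0.04}
  ]
}}

```text
time_s: 16.1
ee_pos: [0.5291, -0.2485, 0.2174]
eef_rot: [-3.127, -0.005, 1.415]
force: [-0.0, -0.4, -0.4]
grip_width: 0.0399
```

Run:
```python
from h import *
import pickle
o=ctrl.get_obs();print(o['force'],o['ee_pos'])
pickle.dump(o,open('pics/w10.pkl','wb'))
im,d=save('wrist','w10'); cv2.imwrite('pics/w10b.png',cv2.resize(im[:,:,::-1],(768,576)))
W=cloud('wrist',d,o)
h=(im[...,0]>im[...,2]*2.5)&(im[...,0]>im[...,1]*1.5)&(W[...,2]>.07)&(W[...,2]<.1)&(abs(W[...,0]-.53)<.06)&(abs(W[...,1]+.25)<.06)
P=W[h];print(h.sum(),P.mean(0),np.percentile(P[:,2],[5,50,95]),cv2.minAreaRect((P[:,:2]*1000).astype(np.float32)))
im,d=save('side','s10');crop(im,150,100,400,270,3.1,'s10c')
```

```text
[-0.0278636  -0.44579704 -0.3728934 ] [ 0.52912392 -0.24851671  0.21742964]
853 [ 0.53186596 -0.24682463  0.08422389] [0.08097965 0.08457562 0.08609664] ((531.1270141601562, -248.8549346923828), (77.95264434814453, 13.129341125488281), 81.64606475830078)
```

View pics/s10c.png

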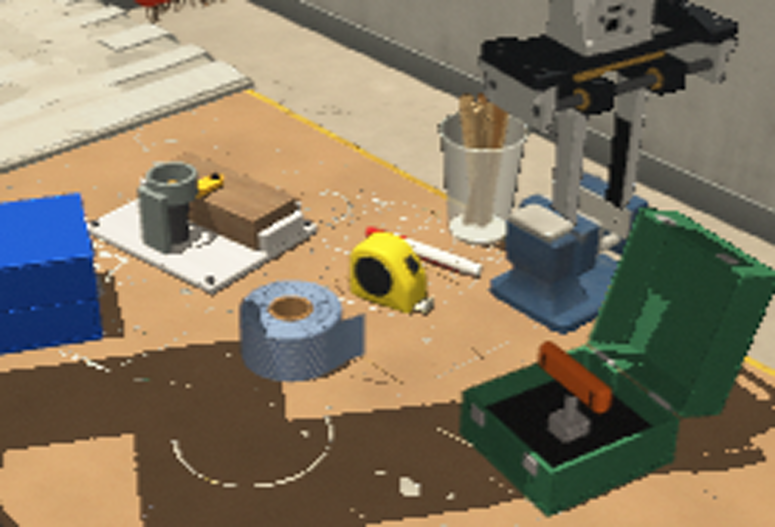

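View pics/w10b.png

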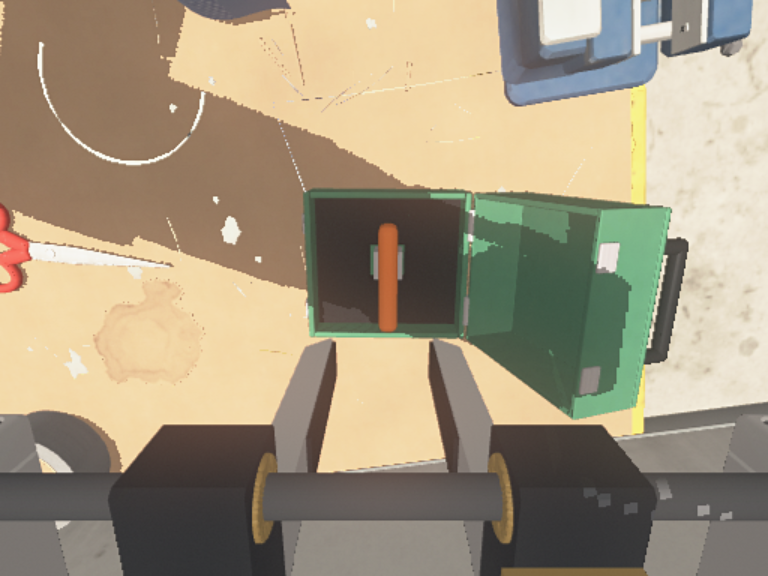

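The key stands in its seat with its handle top at about 85 mm. The lid is open, the hold-down lies across the block, and the tape measure, mesh tape and marker show no visible displacement. I'll settle the arm and hand in.

Emit:
{"op": "step_arm", "data": {
  "steps": [
    {"x": 0, "y": 0, "z": -0.01, "ax": 0, "ay": 0, "az": 0, "claw": 0.04},
    {"x": 0, "y": 0, "z": 0, "ax": 0, "ay": 0, "az": 0, "claw": 0.04},
    {"x": 0, "y": 0, "z": 0, "ax": 0, "ay": 0, "az": 0, "claw": 0.04}
  ]
}}

```text
time_s: 16.45
ee_pos: [0.5311, -0.2496, 0.2322]
eef_rot: [-3.137, -0.002, 1.415]
force: [0.2, -0.6, -0.6]
grip_width: 0.0402
```

```bash
python3 -c "
from h import *
print(ctrl.get_obs()['force']); print(ticket.hand_in())"
```

```text
[ 0.22389602 -0.63578615 -0.61868166]
the job is handed in; nothing more can be done
None
```

The job is done and handed in at about 16.5 s of the 64 s allowed; hand-in reports no verdict.

- **Lid:** I swung it over by its handle and let go at about 1.7 rad. It was still standing open in the last pictures.
- **Key on the stud:** The key went down over the stud without catching, and contact came at the expected seated height. I turned the hold-down clockwise with the key alone.
- **Hold-down:** It measured about 1.45 rad at first, so I turned it about 7° further. In the last close view it lay square across the block, but I judged that final angle by eye (about 1.57 rad).
- **Key back in its seat:** The final wrist view puts the handle top at about 85 mm and its centre within about 1 mm of where I placed the seat. My camera estimates of the seat centre differed by up to about 4 mm. The key looked upright, but I did not measure its tilt.
- **Everything else:** The oak block, tape measure, mesh tape and marker look unmoved in the side view, but I did not measure their positions. The gripper ended open and clear, with wrist force under 1 N.

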